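# Load and start the board-test rack

### The arm

A 6-joint arm with a two-finger parallel gripper is mounted at the origin on the work surface. World frame = base frame: x ahead of the robot, y to its left, z up, the work surface at z = 0. Lengths are in m, angles in rad, forces in N, time in s.
With the tool pointing down it reaches from about 0.375 to 0.975 m from the base axis. Payload 3.8 kg.
Tool frame: the origin (TCP) lies between the finger pads; the fingertips stand 8 mm ahead of it and the grasp point (between the pads) lies 11 mm behind it (tcp_to_tips is the distance from the TCP to the fingertips, in m); z points along the fingers, y is the line along which they close (so a half turn about z gives the same grasp; the last joint's range is limited). The gripper opens to 85 mm and grips with 20 to 120 N. Pads are 22 mm wide; open, the fingers measure 114 mm over their backs; the gripper's body (76 mm by 85 mm) begins 54 mm behind the grasp point. The pads swing forward as they close: fully open they stand 13 mm farther back than shut.
Start: joints at [1.29, 0.264, 1.604, -0, 1.274, -0.037], TCP at [0.163, 0.655, 0.239] pointing down, gripper open.
Joint ranges: [-2.63, 2.63], [-0.94, 2.18], [0.31, 2.57], [-1.31, 4.45], [0, 2.66], [-2.55, 2.55]. Speed limits (rad/s): [2.57, 2.57, 3.14, 3.14, 3.14, 3.14].

### API

Orientations are given as a rotation vector (axis times angle).
In Python, from workcell import * gives the robot as it stands.
- The arm moves only by the tool move_arm, never from a script. Its argument "series" is one flat list of numbers, 7 for each row, row after row: the finger opening in cm, from 0 to 8.54, then the shift along the tool's x, y, z in cm, then the turn, a rotation vector about the tool's x, y, z in degrees. A call has 1 to 5 rows; each row shifts and turns the commanded pose from where the row before left it, along the tool's axes as they then stand; what a row does not reach is not made up. A row lasts 1/8 s, in which the tool goes at most 62.5 mm and 10.7 degrees, less where a joint would pass 70% of its speed; a pose out of reach is approached as far as the arm can. A call is refused whole if a number of a shift passes 6.25 or a number of a turn 10.7, either way. A call with a gripper value outside its range is refused whole. The fingers move at their own pace and stop on an object; "grip_force" is the grip in N (left out, the last holds). Time passes only in rows, so rows that do not move let the fingers close. It gives the time, the measured TCP pose, the force, the opening and the grip force at its end, in the units of the state.
- read_state(): the state, without advancing time (a new reading comes with each control period).
- read_camera(name): name is "side" or "top"; returns the picture (480x640x3 uint8, red, green, blue); there is no depth.
- calibration(name): a dict with "camera_matrix" (3x3 intrinsics, pixels), "rvec" (rotation vector, rad) and "tvec" (3), from world to camera coordinates, as OpenCV has them. Camera axes: x right, y down, z forward; pixel columns grow to the right and rows downward; lengths in m; the calibration is good to about 2 mm. A picture is of the moment at which its call begins. calibration takes no time and is no camera call.
- finish_job(): hands the job in; it is judged then, once.
The state is a dict: "time": time; "q": joint angles; "joint_vel": joint speeds; "joint_torque": joint torques, N m; "tool_pos": TCP position; "tcp_rot": TCP orientation; "wrist_force": force on the tool from outside, world axes, zero at the start; "torque": the same for the moment, N m; "width": opening from 0.0 (shut) to 1.0 (fully open); "grip_force": force on a finger pad.
Only numpy, scipy, OpenCV 4.12 (cv2) and the standard library are available. Lean on these libraries where they do the work, as an engineer would, in place of code of your own. Each camera call takes 0.05 s, during which the arm holds its last target. There are 200 camera calls.

### The job

Slide every test module lying on the bench into the rack bay of its own colour until its front plate sits against the rack. Then close the contacts: fit the orange square-bored handle fully down onto the rack's square spindle and turn it clockwise to its stop. Last, press the green test button fully in and let go; leave the handle on the spindle and do not disturb the fan, the tape or the screwdriver.

Things in the scene. Friction and masses are not known exactly. Their poses are not given: they have to be found in the camera images.
- rack: fixed grey board-test rack. Origin: on the bench, in the mouth plane (slotted front face), at the middle bay; x points into the slots, y to the spindle panel. Bays at y = -66 (red), 0 (blue), 66 mm (yellow), colour patches on the 43 mm high roof. Loading ledge 10 mm high from x = -135 to the mouth. Panel at y 110 to 200: 40 mm high block (x 0 to 115), then a 12 mm high step (x -75 to 0)
- mod_red: loose test module, 160 g; may be absent (None). Lies flat. Origin: under the middle of its black pull handle; x points to its nose. Along x: handle block from -17 to +17 mm (16 mm wide in y, 38 mm high), red front plate 17 to 23 mm (56 mm wide, 32 mm high), green circuit slab 23 to 113 mm (44 mm wide, 8 mm thick, z 0 to 8)
- bay_red (a point): red bay: where the red module's origin is, and its axes point, when it is fully home (slab in the slot, front plate against the rack's face); 23 mm in front of the mouth, on the ledge (10 mm above the bench), x into the slot. The slot is 46 mm wide, 11 mm high above the ledge (which runs on as its floor), over 90 mm deep, side walls rounded (10 mm radius) at the mouth
- nose_red (a point): middle of the nose end of the red module's slab, 113 mm ahead of the module's origin, at its underside; enters the slot first
- mod_blue: loose test module, 160 g; may be absent (None). Lies flat. Origin: under the middle of its black pull handle; x points to its nose. Along x: handle block from -17 to +17 mm (16 mm wide in y, 38 mm high), blue front plate 17 to 23 mm (56 mm wide, 32 mm high), green circuit slab 23 to 113 mm (44 mm wide, 8 mm thick, z 0 to 8)
- bay_blue (a point): blue bay: where the blue module's origin is, and its axes point, when it is fully home (slab in the slot, front plate against the rack's face); 23 mm in front of the mouth, on the ledge (10 mm above the bench), x into the slot. The slot is 46 mm wide, 11 mm high above the ledge (which runs on as its floor), over 90 mm deep, side walls rounded (10 mm radius) at the mouth
- nose_blue (a point): middle of the nose end of the blue module's slab, 113 mm ahead of the module's origin, at its underside; enters the slot first
- mod_yellow: loose test module, 160 g; may be absent (None). Lies flat. Origin: under the middle of its black pull handle; x points to its nose. Along x: handle block from -17 to +17 mm (16 mm wide in y, 38 mm high), yellow front plate 17 to 23 mm (56 mm wide, 32 mm high), green circuit slab 23 to 113 mm (44 mm wide, 8 mm thick, z 0 to 8)
- bay_yellow (a point): yellow bay: where the yellow module's origin is, and its axes point, when it is fully home (slab in the slot, front plate against the rack's face); 23 mm in front of the mouth, on the ledge (10 mm above the bench), x into the slot. The slot is 46 mm wide, 11 mm high above the ledge (which runs on as its floor), over 90 mm deep, side walls rounded (10 mm radius) at the mouth
- nose_yellow (a point): middle of the nose end of the yellow module's slab, 113 mm ahead of the module's origin, at its underside; enters the slot first
- handle: loose orange key handle, 90 g, stands upright on the bench. Origin: centre of its underside. Square hub 44 x 44 mm, 24 mm high, with an 18 mm square bore, sides parallel to x and y, open from below and 24 mm deep; on top a grip bar along x, 80 mm long, 16 mm wide, from 24 to 48 mm high
- spindle_seat (a point): rack's vertical steel spindle (on the panel block at rack x 45, y 155 mm): the point on its axis at the top of its round dark disc (68 mm across), 43 mm above the bench, where the handle's underside rests when fully down; x, y parallel to the sides of the square shaft and turn with it. The shaft is 16 mm square, 23.5 mm tall above this point, its top 5.5 mm tapered
- spindle (a joint): turn of the spindle in rad: 0 open, 1.57 closed (at its stop); grows clockwise seen from above; stiff, stays where left
- button (a joint): travel of the green test button in m: 0 out, 0.006 fully pressed (5 N); springs back
- button_top (a point): centre of the top of the green round test button (26 mm across), on the panel's step at rack x -35, y 155 mm, pressed straight down; moves with it
- fan: bystander: black cooling fan with wire guard, 120 x 120 x 38 mm, standing on the bench; origin under its centre
- tape: bystander: roll of tan tape lying flat, 110 mm across, 24 mm high; origin under its centre
- driver: bystander: blue-handled screwdriver, 200 mm, lying on the bench; origin under its middle
Mind the look-alikes: they are no part of the job. What is shaped like the mod_yellow but pink or white is not meant.

How it is judged:
On the way, in this order (a step that is already met when the one before it is completed fails the run):
1. all modules present are home in the bays of their colour (x of mod_red in the frame of bay_red above -0.005 m and y of mod_red in the frame of bay_red between -0.005 and 0.005 m and z of mod_red in the frame of bay_red below 0.005 m and x of nose_red in the frame of bay_red above 0.107 m and y of nose_red in the frame of bay_red between -0.009 and 0.009 m and z of nose_red in the frame of bay_red below 0.012 m and x of mod_blue in the frame of bay_blue above -0.005 m and y of mod_blue in the frame of bay_blue between -0.005 and 0.005 m and z of mod_blue in the frame of bay_blue below 0.005 m and x of nose_blue in the frame of bay_blue above 0.107 m and y of nose_blue in the frame of bay_blue between -0.009 and 0.009 m and z of nose_blue in the frame of bay_blue below 0.012 m and x of mod_yellow in the frame of bay_yellow above -0.005 m and y of mod_yellow in the frame of bay_yellow between -0.005 and 0.005 m and z of mod_yellow in the frame of bay_yellow below 0.005 m and x of nose_yellow in the frame of bay_yellow above 0.107 m and y of nose_yellow in the frame of bay_yellow between -0.009 and 0.009 m and z of nose_yellow in the frame of bay_yellow below 0.012 m), for 0.2 s.
2. the handle is seated on the spindle and the spindle is turned to its closed stop, modules home (all of step 1 and horizontal distance between handle and spindle_seat below 0.004 m and z of handle in the frame of spindle_seat below 0.004 m and angle between handle's own z axis and vertical below 0.08 rad and value of joint spindle above 1.42 rad), for 0.2 s.
3. the test button is pressed in (value of joint button above 0.0045 m and value of joint spindle above 1.42 rad), for 0.05 s.
At the end, for the whole second after the job is handed in: each module present is home in its own bay (within 5 mm, nose within 9 mm sideways), the handle is down on the spindle (within 4 mm), the spindle is closed (over 1.42 rad), the button is out, and all is released and at rest (all of step 2 and linear speed of each of mod_red, mod_blue, mod_yellow, handle below 0.02 m/s and value of joint button below 0.002 m); the robot touches nothing.
It fails at once if the fan is disturbed (moved over 30 mm) (distance of fan from where it was at the start of the episode above 0.03 m).
It fails at once if the tape is disturbed (moved over 30 mm) (distance of tape from where it was at the start of the episode above 0.03 m).
It fails at once if the screwdriver is disturbed (moved over 30 mm) (distance of driver from where it was at the start of the episode above 0.03 m).
Of mod_red, mod_blue, mod_yellow only 2 to 3 are there at a start; the rules pass over those that are not, and their reading is None.
At some moment in a run one of mod_red, mod_blue, mod_yellow, handle may be knocked a few centimetres aside while the robot is not near it.
Once in a run the grip may slacken for a moment while it holds something.
It also fails if it takes over 210 s, if anything falls off the work surface, if the arm or the gripper's body presses on something with over 40 N, if the wrist force passes 120 N, or if a joint passes its speed limit or range.

## Working session

There is one attempt and no reset: what is moved stays moved. The work goes in short steps, Python scripts to look and compute and a tool call to move; the robot and the scene stay as the last step left them, time stands still between calls to the robot, and variables do not carry over. Pictures are saved under pics/ and viewed, at most 14 in all, crops included, and the job is handed in when it is done.

Besides the shell and the picture viewer there is one more tool, called after ">>>" as a command line: name --argument value ..., lists and objects as JSON in quotes. move_arm: Moves the arm, as the interface text tells. Its arguments: {"type":"object","properties":{"series":{"type":"array"},"grip_force":{"type":"number"}},"required":["series"]}

```bash
ls; mkdir -p pics
python3 - <<'E'
from workcell import *
import cv2
for n in ("top","side"):
    cv2.imwrite(f"pics/{n}0.png",read_camera(n)[:,:,::-1])
    c=calibration(n);print(n,c)
s=read_state();print(s['tool_pos'],s['tcp_rot'],s['width'],s['wrist_force'])
E
```

```text
pics
top {'camera_matrix': array([[568.2000895 ,   0.        , 308.70830078],
       [  0.        , 568.2000895 , 233.5246468 ],
       [  0.        ,   0.        ,   1.        ]]), 'rvec': array([ 2.18769927, -2.17808715,  0.08418487]), 'tvec': array([-0.01735179,  0.54797208,  1.42429712])}
side {'camera_matrix': array([[467.09232335,   0.        , 317.41032905],
       [  0.        , 467.09232335, 240.39858341],
       [  0.        ,   0.        ,   1.        ]]), 'rvec': array([ 2.38904303, -0.40861263,  0.17578715]), 'tvec': array([-0.55166592,  0.15966726,  0.92744832])}
[0.1627447  0.6543997  0.23806434] [-0.38195357 -3.11794549  0.00325966] 1.0015953214846325 [-0.28542248 -0.16532962  0.93286284]
```

View pics/top0.png

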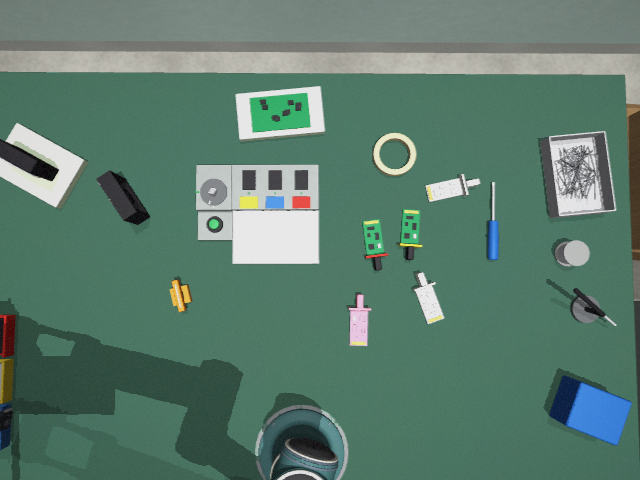

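View pics/side0.png

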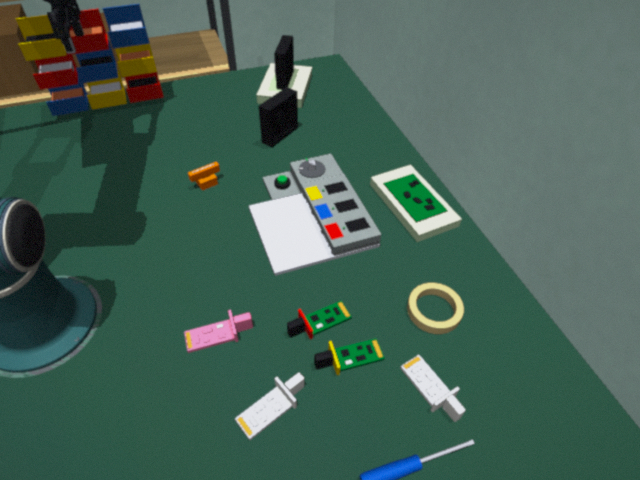

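```bash
cat > h.py <<'E'
from workcell import *
import cv2, numpy as np
from scipy.spatial.transform import Rotation as R
def cam(n):
    c=calibration(n); Rm=cv2.Rodrigues(c['rvec'])[0]; return c['camera_matrix'],Rm,np.ravel(c['tvec'])
def ray(n,px):
    K,Rm,t=cam(n); px=np.atleast_2d(np.asarray(px,float))
    d=np.c_[px,np.ones(len(px))]@np.linalg.inv(K).T@Rm
    return -Rm.T@t,d
def onz(n,px,z):
    o,d=ray(n,px); return o+d*((z-o[2])/d[:,2])[:,None]
def proj(n,P):
    K,Rm,t=cam(n); return cv2.projectPoints(np.atleast_2d(np.asarray(P,float)),Rm,t,K,None)[0][:,0]
def hsv(im): return cv2.cvtColor(im,cv2.COLOR_RGB2HSV)
RANGES=dict(red=((0,150,90),(6,255,255)),yellow=((24,120,120),(33,255,255)),blue=((104,120,120),(120,255,255)),
  orange=((10,150,100),(22,255,255)),green=((55,180,80),(75,255,255)),white=((0,0,190),(180,40,255)))
def blobs(im,c,amin=15):
    m=cv2.inRange(hsv(im),*map(np.array,RANGES[c]))
    k,l,s,ce=cv2.connectedComponentsWithStats(m)
    return [(ce[i].round(2),int(s[i,4]),s[i,:4]) for i in range(1,k) if s[i,4]>=amin]
E
python3 - <<'E'
from h import *
np.set_printoptions(precision=4,suppress=True)
for n in ("top","side"):
    im=cv2.imread(f"pics/{n}0.png")[:,:,::-1].copy()
    print(n,'cam',ray(n,(0,0))[0])
    for c in RANGES:
        for b in blobs(im,c): print(n,c,b[0],b[1],b[2], onz(n,b[0],.043)[0][:2])
im=cv2.imread("pics/top0.png")
a=cv2.resize(im[150:350,160:460],None,fx=2.66,fy=2.66,interpolation=cv2.INTER_CUBIC);cv2.imwrite("pics/c1.png",a)
E
```

```text
top cam [ 0.4379 -0.014   1.4619]
top red [301. 202.] 187 [293 197  17  11] [0.6258 0.0048]
top red [376.   255.34] 50 [365 253  23   5] [ 0.4925 -0.1832]
top red [  3.89 333.11] 132 [  0 315  12  43] [0.2963 0.7369]
top yellow [248.5 202. ] 198 [240 197  18  11] [0.6252 0.1368]
top yellow [410.25 244.73] 51 [400 243  22   4] [ 0.5194 -0.269 ]
top yellow [  2.   377.53] 97 [  0 359   9  45] [0.1884 0.7367]
top blue [274.5 202. ] 198 [266 197  18  11] [0.6255 0.0715]
top blue [493.14 240.17] 354 [489 221  10  39] [ 0.5317 -0.4766]
top blue [598.34 413.46] 2583 [566 382  66  63] [ 0.108  -0.7254]
top orange [180.16 294.91] 348 [170 280  22  32] [0.392  0.3037]
top green [274.04 100.71] 73 [266  96  20  12] [0.8856 0.075 ]
top green [254.77 104.31] 48 [251  99   9  14] [0.876 0.124]
top green [264.05 113.7 ] 20 [262 109   6  11] [0.8517 0.1001]
top white [273.59  59.46] 74 [267  53  13  15] [0.9936 0.0771]
top white [410.71  67.11] 253 [394  54  35  20] [ 0.9752 -0.2744]
top white [418.78  57.47] 32 [415  54   9   8] [ 1.0006 -0.2954]
top white [447.21  68.85] 142 [433  61  31  13] [ 0.
[... 3373 characters left out ...]
16 [372 165  89  70] [0.8451 0.0268]
side white [289.6  232.38] 4053 [250 194  84  79] [0.53   0.0283]
side white [  4.76 223.2 ] 46 [  3 207   8  32] [-0.0624  0.261 ]
side white [219.5 325.5] 20 [217 324   6   4] [ 0.3343 -0.1555]
side white [318.8  325.27] 15 [317 324   5   4] [ 0.5106 -0.2164]
side white [431.92 384.87] 1191 [402 355  63  59] [ 0.6547 -0.3919]
side white [348.37 361.58] 19 [346 360   6   4] [ 0.5351 -0.3038]
side white [293.78 380.59] 140 [285 373  18  16] [ 0.4324 -0.3056]
side white [285.18 389.01] 89 [275 377  21  25] [ 0.4139 -0.3152]
side white [264.93 410.41] 1149 [236 387  55  51] [ 0.3715 -0.3394]
side white [447.27 450.55] 130 [421 441  53  21] [ 0.6243 -0.496 ]
```

View pics/c1.png

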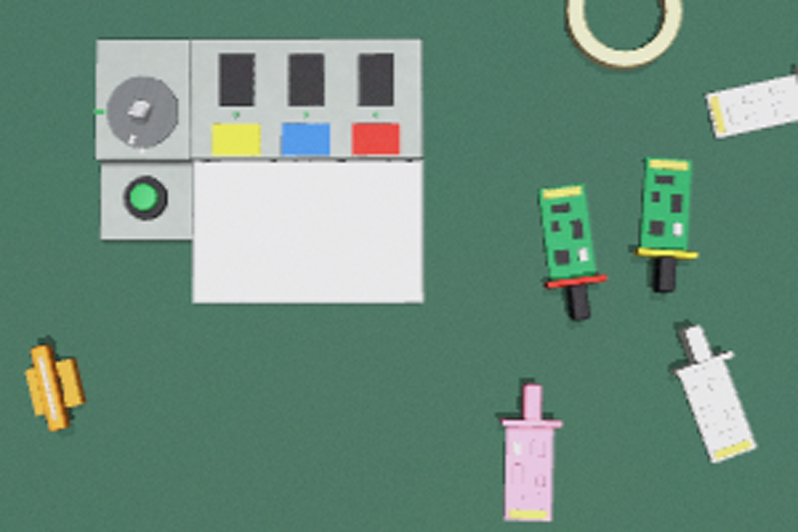

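```bash
cat >> h.py <<'E'
def mods(im):
    """top view: plate colour + neighbouring saturated green slab -> origin, yaw (world)"""
    H=hsv(im); out={}
    g=cv2.inRange(H,np.array((60,170,100)),np.array((85,255,255)))
    g=cv2.morphologyEx(g,cv2.MORPH_CLOSE,np.ones((5,5),np.uint8))
    cs=[c for c in cv2.findContours(g,cv2.RETR_EXTERNAL,cv2.CHAIN_APPROX_NONE)[0] if 150<cv2.contourArea(c)<900]
    for c in cs:
        r=cv2.minAreaRect(c); ctr=np.array(r[0])
        w=onz('top',cv2.boxPoints(r),.008)[:,:2]
        e=[w[1]-w[0],w[2]-w[1]]; a=max(e,key=np.linalg.norm)
        for col in ('red','yellow','blue'):
            for b in blobs(im,col,20):
                if np.linalg.norm(b[0]-ctr)<26 and b[1]>28:
                    p=onz('top',b[0],.032)[0,:2]
                    if a@(w.mean(0)-p)<0:a=-a
                    a=a/np.linalg.norm(a)
                    out.setdefault(col,[]).append((p-.020*a, np.degrees(np.arctan2(a[1],a[0])), b[0], [np.linalg.norm(x) for x in e]))
    return out
E
python3 - <<'E'
from h import *
np.set_printoptions(precision=4,suppress=True)
im=cv2.imread("pics/top0.png")[:,:,::-1].copy(); H=hsv(im)
print(H[240,374],H[225,368],H[300,300],H[240,260],H[220,205],H[190,260])
for k,v in mods(im).items(): print(k,v)
# ledge: very bright
for th in (215,225,235):
    m=cv2.inRange(im,np.array((th,)*3),np.array((255,)*3)); m[:,:225]=0; m[:,330:]=0; m[:205]=0;m[280:]=0
    m=cv2.morphologyEx(m,cv2.MORPH_OPEN,np.ones((5,5),np.uint8))
    c=max(cv2.findContours(m,0,1)[0],key=cv2.contourArea); r=cv2.minAreaRect(c); print(th,r, onz('top',cv2.boxPoints(r),.010)[:,:2])
# handle
m=cv2.inRange(H,np.array((8,150,60)),np.array((24,255,255)));m[:,:160]=0;m[:,200:]=0
c=max(cv2.findContours(m,0,1)[0],key=cv2.contourArea); print(cv2.minAreaRect(c))
a=cv2.resize(im[270:320,155:205],None,fx=8,fy=8,interpolation=cv2.INTER_CUBIC)
b=cv2.resize(im[165:215,188:238],None,fx=8,fy=8,interpolation=cv2.INTER_CUBIC)
cv2.imwrite("pics/c2.png",np.hstack([a,b])[:,:,::-1])
E
```

```text
[ 74 159 188] [ 73 156 186] [ 76  89 121] [135   2 233] [ 73   9 204] [ 80   7 205]
215 ((275.0, 236.5), (51.0, 84.0), 90.0) [[ 0.6061  0.1799]
 [ 0.607  -0.036 ]
 [ 0.4761 -0.0364]
 [ 0.4751  0.178 ]]
225 ((275.5, 236.5), (82.99998474121094, 50.99999237060547), -0.0) [[ 0.4751  0.1754]
 [ 0.6061  0.1773]
 [ 0.607  -0.036 ]
 [ 0.4761 -0.0364]]Traceback (most recent call last):
  File "<stdin>", line 10, in <module>
ValueError: max() iterable argument is empty
```

```bash
sed -i 's/(60,170,100)/(60,130,130)/' h.py
python3 - <<'E'
from h import *
np.set_printoptions(precision=4,suppress=True)
im=cv2.imread("pics/top0.png")[:,:,::-1].copy(); H=hsv(im)
for k,v in mods(im).items(): print(k,v)
m=cv2.inRange(H,np.array((8,150,60)),np.array((24,255,255)));m[:,:160]=0;m[:,200:]=0
c=max(cv2.findContours(m,0,1)[0],key=cv2.contourArea); print(cv2.minAreaRect(c))
a=cv2.resize(im[270:320,155:205],None,fx=8,fy=8,interpolation=cv2.INTER_CUBIC)
b=cv2.resize(im[165:215,188:238],None,fx=8,fy=8,interpolation=cv2.INTER_CUBIC)
cv2.imwrite("pics/c2.png",np.hstack([a,b])[:,:,::-1])
E
```

```text
red [(array([ 0.473 , -0.1867]), np.float64(6.2617328066623195), array([376.  , 255.34]), [np.float64(0.04524689114049333), np.float64(0.08905811219282143)])]
yellow [(array([ 0.5   , -0.2697]), np.float64(-3.6277832589013768), array([410.25, 244.73]), [np.float64(0.08750054487699108), np.float64(0.04468571985880021)])]
((180.44119262695312, 294.76470947265625), (31.772165298461914, 18.91777801513672), 75.96376037597656)
```

View pics/c2.png

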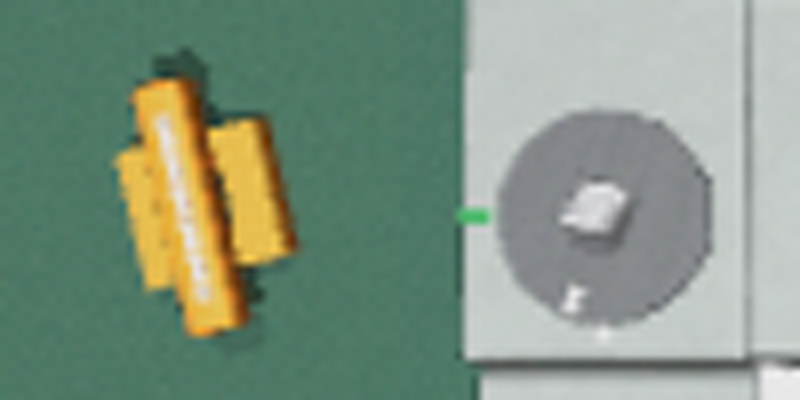

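```bash
cat >> h.py <<'E'
def down(yaw):  # tool z down, tool y at world angle yaw (deg)
    c,s=np.cos(np.radians(yaw)),np.sin(np.radians(yaw)); y=np.array([c,s,0]); z=np.array([0,0,-1.])
    return R.from_matrix(np.c_[np.cross(y,z),y,z])
def plan(wps,start=None):
    """wps: (x,y,z,yaw,n) ; prints rows dx dy dz(cm) rx ry rz(deg) in tool axes"""
    s=read_state(); p,r=(np.array(s['tool_pos']),R.from_rotvec(s['tcp_rot'])) if start is None else (np.array(start[:3]),down(start[3]))
    for x,y,z,yaw,n in wps:
        T=np.array([x,y,z]); q=down(yaw); p0,r0=p.copy(),r; dv=(r0.inv()*q).as_rotvec()
        for i in range(1,n+1):
            d=r.inv().apply(p0+(T-p0)*i/n-p)*100; t=np.degrees((r.inv()*(r0*R.from_rotvec(dv*i/n))).as_rotvec())
            d=d.round(2);t=t.round(1); print(*[f"{v:g}" for v in [*d,*t]],sep=',')
            p=p+r.apply(d)/100; r=r*R.from_rotvec(np.radians(t))
        print('--',p.round(4))
def st():
    s=read_state(); Rm=R.from_rotvec(s['tcp_rot']).as_matrix()
    print('t%.1f'%s['time'],'p',np.round(s['tool_pos'],4),'yaw %.2f'%np.degrees(np.arctan2(Rm[1,1],Rm[0,1])),'tilt',Rm[:2,2].round(4),'F',np.round(s['wrist_force'],1),'w %.3f g %.1f'%(s['width'],s['grip_force']))
E
python3 -c "
from h import *
plan([(.5,.36,.2,96.3,6),(.473,-.187,.12,96.3,9)])"
```

```text
-6.64,-3.4,0.64,-0,-0,-3.4
-6.42,-3.79,0.64,-0,-0,-3.4
-6.19,-4.17,0.64,-0.1,-0,-3.3
-5.94,-4.52,0.64,0,-0,-3.4
-5.66,-4.86,0.63,0,-0,-3.4
-5.37,-5.19,0.63,-0,-0,-3.4
-- [0.5  0.36 0.2 ]
0.97,-6.01,0.89,-0,-0,0
0.97,-6,0.89,-0,-0,0
0.97,-6.01,0.89,-0,-0,0
0.96,-6.01,0.89,-0,-0,0
0.97,-6,0.9,-0,-0,0
0.97,-6.01,0.89,-0,-0,0
0.97,-6.01,0.89,-0,-0,0
0.97,-6,0.89,-0,-0,0
0.97,-6.01,0.89,-0,-0,0
-- [ 0.4729 -0.187   0.12  ]
```

```bash
python3 -c "
from h import *
plan([(.5,.36,.2,96.3,10)])"
```

```text
-3.98,-2.04,0.38,-0,-0,-2
-3.91,-2.18,0.39,-0,-0,-2.1
-3.83,-2.32,0.38,-0,-0,-2
-3.74,-2.46,0.39,-0,-0,-2
-3.66,-2.58,0.38,-0.1,-0,-2
-3.56,-2.71,0.38,0,-0,-2.1
-3.47,-2.84,0.38,0,-0,-2
-3.36,-2.96,0.38,0,-0,-2
-3.25,-3.07,0.38,-0,-0,-2
-3.15,-3.18,0.38,-0,-0,-2.1
-- [0.5  0.36 0.2 ]
```

>>> move_arm --series '[5,-4,-2,0.4,0,0,-2,5,-4,-2.1,0.4,0,0,-2,5,-3.8,-2.2,0.4,0,0,-2,5,-3.8,-2.4,0.4,0,0,-2,5,-3.7,-2.5,0.4,0,0,-2]'

```text
time: 0.72
tool_pos: [0.3346, 0.5098, 0.2186]
tcp_rot: [-0.107, -3.139, 0.001]
wrist_force: [0.4, 0.6, -0.4]
width: 0.589
grip_force: 0.0
```

>>> move_arm --series '[5,-3.6,-2.7,0.4,0,0,-2,5,-3.5,-2.8,0.4,0,0,-2,5,-3.4,-2.9,0.4,0,0,-2,5,-3.3,-3,0.4,0,0,-2,5,-3.2,-3.1,0.4,0,0,-2]'

```text
time: 1.35
tool_pos: [0.5047, 0.3648, 0.1986]
tcp_rot: [0.167, -3.136, 0.001]
wrist_force: [1.3, 0.8, 1.1]
width: 0.584
grip_force: 0.0
```

```bash
python3 -c "
from h import *
st();plan([(.473,-.187,.12,96.3,10)])"
```

```text
t1.4 p [0.5047 0.3648 0.1986] yaw 96.09 tilt [-0.0008 -0.0004] F [1.3 0.8 1.1] w 0.584 g 0.0
0.9,-5.45,0.79,-0,-0,-0
0.9,-5.46,0.79,-0,-0,-0
0.9,-5.45,0.79,-0,-0,-0.1
0.91,-5.45,0.78,-0,-0,0
0.91,-5.45,0.79,-0,-0,-0
0.91,-5.45,0.79,-0,-0,-0
0.91,-5.45,0.79,-0,-0,-0
0.91,-5.45,0.79,-0,-0,-0.1
0.92,-5.45,0.79,-0,-0,0
0.92,-5.45,0.78,-0,-0,-0
-- [ 0.473 -0.187  0.12 ]
```

>>> move_arm --series '[5,0.9,-5.4,0.8,0,0,0,5,0.9,-5.4,0.8,0,0,0,5,0.9,-5.4,0.8,0,0,0,5,0.9,-5.4,0.8,0,0,0,5,0.9,-5.4,0.8,0,0,0]'

```text
time: 1.98
tool_pos: [0.487, 0.0911, 0.1587]
tcp_rot: [0.166, -3.137, 0.0]
wrist_force: [1.2, 0.3, -0.2]
width: 0.585
grip_force: 0.0
```

>>> move_arm --series '[5,0.9,-5.4,0.8,0,0,0,5,0.9,-5.4,0.8,0,0,0,5,0.9,-5.4,0.8,0,0,0,5,0.9,-5.4,0.8,0,0,0,5,0.9,-5.6,0.8,0,0,0]'

```text
time: 2.6
tool_pos: [0.4709, -0.184, 0.1189]
tcp_rot: [0.165, -3.137, -0.0]
wrist_force: [1.2, 0.5, 0.8]
width: 0.586
grip_force: 0.0
```

Run:
```python
from h import *
st()
im=read_camera('top').copy()
for k,v in mods(im).items(): print(k,v)
plan([(.473,-.187,.017,96.3,5)])
```

```text
t2.6 p [ 0.4709 -0.184   0.1189] yaw 96.03 tilt [-0.      0.0002] F [1.2 0.5 0.8] w 0.586 g 0.0
-0.06,0.06,2.02,-0,-0,-0.1
-0.07,0.06,2.03,-0.1,-0,-0.1
-0.06,0.06,2.02,-0,-0,-0
-0.06,0.06,2.02,-0.1,-0.1,-0.1
-0.06,0.06,2.03,-0,0,-0.1
-- [ 0.473 -0.187  0.017]
```

>>> move_arm --series '[5,-0.1,0.1,2.5,0,0,0,5,-0.1,0.1,2.5,0,0,0,5,0,0.1,2.5,0,0,0,5,0,0,2.5,0,0,0,5,0,0,0,0,0,0]'

```text
time: 3.28
tool_pos: [0.4707, -0.178, 0.017]
tcp_rot: [0.165, -3.132, -0.004]
wrist_force: [-0.2, 0.1, -0.4]
width: 0.585
grip_force: 0.0
```

>>> move_arm --series '[1,0,0,0,0,0,0,1,0,0,0,0,0,0,1,0,0,0,0,0,0,1,0,0,0,0,0,0,1,0,0,0,0,0,0]' --grip_force 60

```text
time: 3.9
tool_pos: [0.4747, -0.1799, 0.0209]
tcp_rot: [-0.165, 3.134, -0.002]
wrist_force: [0.5, -1.5, 6.4]
width: 0.169
grip_force: 59.2
```

Run:
```python
from h import *
st()
im=read_camera('side').copy()
cv2.imwrite('pics/s1.png',cv2.resize(im[200:440,200:520],None,fx=2.4,fy=2.4)[:,:,::-1])
```

```text
t3.9 p [ 0.4747 -0.1799  0.0209] yaw 96.03 tilt [ 0.003  -0.0013] F [ 0.5 -1.5  6.4] w 0.169 g 59.2
```

View pics/s1.png

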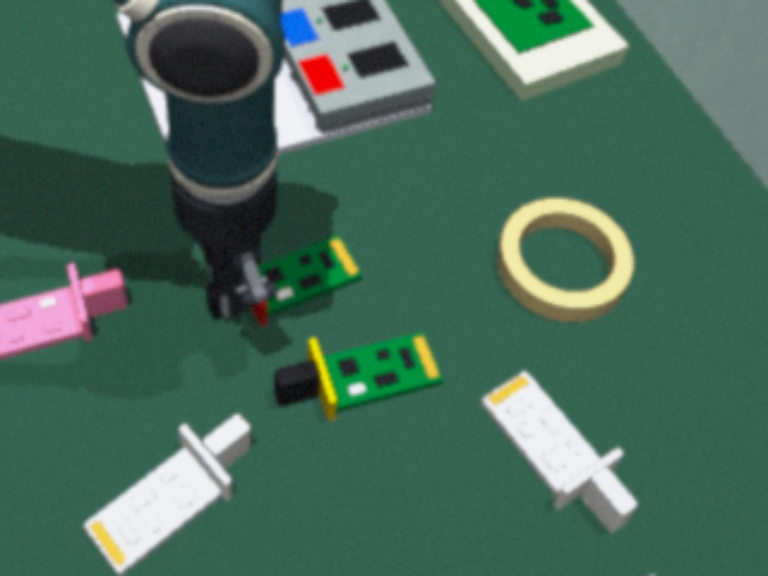

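>>> move_arm --series '[1,0,0,-2,0,0,0,1,0,0,-2,0,0,0,1,0,0,-2,0,0,0,1,0,0,0,0,0,0,1,0,0,0,0,0,0]'

```text
time: 4.58
tool_pos: [0.4725, -0.1788, 0.0785]
tcp_rot: [0.165, -3.136, -0.001]
wrist_force: [-0.6, -0.2, -1.9]
width: 0.172
grip_force: 58.3
```

Run:
```python
from h import *
for i in range(6):
    st(); im=read_camera('side' if i%2 else 'top').copy()
    for b in blobs(im,'red',20): print(b)
```

```text
t4.6 p [ 0.4725 -0.1788  0.0785] yaw 96.03 tilt [-0.0011  0.0006] F [-0.6 -0.2 -1.9] w 0.172 g 58.3
(array([301., 202.]), 187, array([293, 197,  17,  11], dtype=int32))
(array([  4.18, 334.03]), 158, array([  0, 315,  13,  43], dtype=int32))
t4.6 p [ 0.4722 -0.1787  0.0781] yaw 96.03 tilt [-0.0019  0.0009] F [-0.4  0.1 -1.5] w 0.177 g 58.3
(array([49.66, 79.59]), 375, array([33, 71, 43, 18], dtype=int32))
(array([333.52, 230.6 ]), 180, array([325, 223,  18,  16], dtype=int32))
(array([307.35, 311.78]), 23, array([306, 307,   3,  12], dtype=int32))
t4.7 p [ 0.4721 -0.1787  0.078 ] yaw 96.03 tilt [-0.0021  0.001 ] F [-0.5  0.5 -0.7] w 0.173 g 58.3
(array([301., 202.]), 187, array([293, 197,  17,  11], dtype=int32))
(array([  4.4 , 333.61]), 166, array([  0, 315,  14,  43], dtype=int32))
t4.7 p [ 0.4722 -0.1788  0.0781] yaw 96.03 tilt [-0.0021  0.001 ] F [ 0.2 -0.3 -0.4] w 0.175 g 58.3
(array([49.38, 79.57]), 365, array([33, 71, 42, 18], dtype=int32))
(array([333.44, 230.59]), 180, array([325, 223,  18,  16], dtype=int32))
t4.8 p [ 0.4723 -0.1788  0.0781] yaw 96.03 tilt [-0.002   0.0009] F [ 0.7 -0.5 -1.9] w 0.175 g 58.3
(array([301., 202.]), 187, array([293, 197,  17,  11], dtype=int32))
(array([  4.39, 333.65]), 165, array([  0, 315,  13,  43], dtype=int32))
t4.8 p [ 0.4725 -0.1789  0.0783] yaw 96.03 tilt [-0.0016  0.0007] F [ 0.8 -0.2 -1. ] w 0.179 g 58.3
(array([38.14, 62.81]), 21, array([35, 60,  9,  7], dtype=int32))
(array([49.92, 79.57]), 366, array([33, 71, 41, 18], dtype=int32))
(array([333.48, 230.59]), 181, array([325, 223,  18,  16], dtype=int32))
(array([307.46, 311.17]), 24, array([306, 307,   4,  11], dtype=int32))
```

```bash
python3 -c "
from h import *
st();plan([(.473,.003,.06,90.4,5)])"
```

```text
t4.9 p [ 0.4726 -0.179   0.0785] yaw 96.03 tilt [-0.0013  0.0006] F [ 0.1 -0.4 -0.7] w 0.175 g 58.3
-0.39,3.62,0.37,0,-0,1.1
-0.32,3.62,0.38,0,-0,1.2
-0.24,3.64,0.37,0,-0,1.1
-0.18,3.63,0.37,0,-0.1,1.1
-0.1,3.64,0.37,0,0,1.1
-- [0.473 0.003 0.06 ]
```

>>> move_arm --series '[1,-0.4,3.6,0.4,0,0,1.1,1,-0.3,3.6,0.4,0,0,1.2,1,-0.2,3.7,0.4,0,0,1.1,1,-0.2,3.6,0.4,0,0,1.1,1,-0.1,3.7,0.4,0,0,1.1]'

```text
time: 5.5
tool_pos: [0.4731, 0.0044, 0.059]
tcp_rot: [-0.01, 3.142, 0.0]
wrist_force: [0.6, -0.9, -1.1]
width: 0.177
grip_force: 58.3
```

>>> move_arm --series '[1,0,0,0,0,0,0,1,0,0,0,0,0,0,1,0,0,0,0,0,0]'

```text
time: 5.88
tool_pos: [0.4734, 0.0024, 0.0594]
tcp_rot: [-0.01, 3.141, -0.0]
wrist_force: [-0.7, 0.3, -1.6]
width: 0.174
grip_force: 58.6
```

Run:
```python
from h import *
for n in ('top','side'):
    im=read_camera(n).copy(); st()
    cv2.imwrite(f'pics/a_{n}.png',im[:,:,::-1])
    for c in ('red','yellow','blue'):
        for b in blobs(im,c,20): print(n,c,b)
A=cv2.imread('pics/a_top.png')[150:300,200:350];B=cv2.imread('pics/a_side.png')[150:300,200:350]
cv2.imwrite('pics/a.png',cv2.resize(np.hstack([A,B]),None,fx=2.66,fy=2.66,interpolation=cv2.INTER_CUBIC))
```

```text
t5.9 p [0.4734 0.0024 0.0594] yaw 90.36 tilt [ 0.0003 -0.0002] F [ 0.2 -0.2  0.2] w 0.174 g 58.6
top red (array([301., 202.]), 187, array([293, 197,  17,  11], dtype=int32))
top red (array([  7.25, 334.34]), 338, array([  0, 315,  15,  43], dtype=int32))
top yellow (array([248.5, 202. ]), 198, array([240, 197,  18,  11], dtype=int32))
top yellow (array([410.25, 244.73]), 51, array([400, 243,  22,   4], dtype=int32))
top yellow (array([  2.1 , 378.26]), 109, array([  0, 359,   9,  45], dtype=int32))
top blue (array([274.59, 202.04]), 196, array([266, 197,  18,  11], dtype=int32))
top blue (array([492.97, 240.28]), 367, array([488, 221,  11,  39], dtype=int32))
top blue (array([598.27, 413.4 ]), 2583, array([566, 382,  66,  63], dtype=int32))
t6.0 p [0.4734 0.0024 0.0594] yaw 90.36 tilt [ 0.0002 -0.0001] F [ 0.3 -0.1 -1.4] w 0.178 g 58.6
side red (array([74.2, 73. ]), 20, array([71, 67,  6, 12], dtype=int32))
side red (array([45.7 , 79.82]), 283, array([33, 72, 31, 18], dtype=int32))
side red (array([140.24,  94.3 ]), 273, array([126,  87,  37,  15], dtype=int32))
side red (array([333.49, 230.55]), 183, array([325, 223,  18,  16], dtype=int32))
side yellow (array([24.65, 43.  ]), 26, array([19, 42, 13,  3], dtype=int32))
side yellow (array([313.45, 192.71]), 163, array([306, 186,  17,  14], dtype=int32))
side yellow (array([333.86, 354.26]), 115, array([328, 341,  12,  28], dtype=int32))
side yellow (array([376.77, 348.16]), 44, array([373, 340,  10,  17], dtype=int32))
side yellow (array([245.35, 426.2 ]), 49, array([239, 418,  13,  16], dtype=int32))
side blue (array([322.99, 210.86]), 175, array([315, 204,  17,  15], dtype=int32))
side blue (array([393.65, 469.3 ]), 862, array([360, 455,  62,  25], dtype=int32))
```

View pics/a.png

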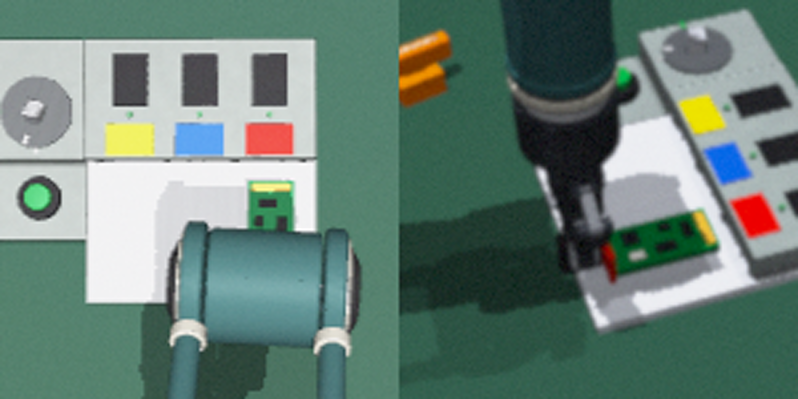

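```bash
cat >> h.py <<'E'
def edges(n,im,A,B,half,z,step=0.0002):
    """profile across segment A->B axis in world at plane z: sample line centred at points along axis, lateral +-half; returns lateral centres where saturation is high"""
    A=np.array(A,float);B=np.array(B,float);u=(B-A)/np.linalg.norm(B-A);v=np.array([-u[1],u[0]])
    S=hsv(im)[:,:,1].astype(np.float32); t=np.arange(-half,half,step); out=[]
    for f in np.linspace(0,1,12):
        c=A+f*(B-A); P=np.c_[c+t[:,None]*v,np.full(len(t),z)]; q=proj(n,P).astype(np.float32)
        s=cv2.remap(S,q[:,0].reshape(1,-1),q[:,1].reshape(1,-1),cv2.INTER_LINEAR)[0]
        i=np.where(s>70)[0]
        if len(i): out.append((t[i[0]],t[i[-1]]))
    return np.array(out)
E
python3 - <<'E'
from h import *
np.set_printoptions(precision=4,suppress=True)
im=cv2.imread('pics/a_top.png')[:,:,::-1].copy()
e=edges('top',im,(.53,.0024),(.58,.0024),.030,.047); print('top',e.mean(1),(e[:,1]-e[:,0]))
im=cv2.imread('pics/a_side.png')[:,:,::-1].copy()
e=edges('side',im,(.51,.0024),(.58,.0024),.032,.043); print('side',e.mean(1),(e[:,1]-e[:,0]))
for n,c in(('top',((301,202),(274.5,202),(248.5,202))),('side',((333.5,230.6),(323,210.9),(313.5,192.7)))): print(onz(n,c,.043))
E
```

```text
top [-0.0001 -0.0001  0.0018  0.001   0.001   0.0011  0.0011  0.0008  0.0008
  0.0008  0.0007  0.0015] [0.0598 0.0598 0.0448 0.0424 0.042  0.0422 0.0422 0.0412 0.0416 0.0416
 0.0414 0.0418]
side [-0.0025 -0.0023 -0.0025 -0.0029 -0.0026 -0.0028 -0.003  -0.0027 -0.0027
 -0.0031 -0.0032 -0.0026] [0.0482 0.0482 0.0486 0.0482 0.0484 0.048  0.0484 0.0486 0.0482 0.0482
 0.0468 0.0468]
[[0.6258 0.0048 0.043 ]
 [0.6255 0.0715 0.043 ]
 [0.6252 0.1368 0.043 ]]
[[0.6242 0.0016 0.043 ]
 [0.6236 0.0677 0.043 ]
 [0.6233 0.1333 0.043 ]]
```

>>> move_arm --series '[1,0,0.2,0.9,0,0,-0.4,1,0,0,0.9,0,0,0,1,0,0,0.6,0,0,0,1,0,0,0.3,0,0,0,1,0,0,0,0,0,0]'

```text
time: 6.6
tool_pos: [0.473, 0.0053, 0.0319]
tcp_rot: [0.023, -3.141, -0.0]
wrist_force: [0.2, 0.5, -1.2]
width: 0.175
grip_force: 58.7
```

>>> move_arm --series '[1,0,0,0.1,0,0,0,1,0,0,0,0,0,0]'

```text
time: 6.85
tool_pos: [0.4734, 0.0053, 0.0314]
tcp_rot: [-0.023, 3.141, -0.0]
wrist_force: [0.8, 0.2, -1.8]
width: 0.174
grip_force: 58.7
```

Run:
```python
from h import *
np.set_printoptions(precision=4,suppress=True)
st()
im=read_camera('top').copy(); e=edges('top',im,(.54,.0024),(.58,.0024),.030,.018); print('top',e.mean(1),(e[:,1]-e[:,0]))
```

```text
t6.8 p [0.4734 0.0053 0.0314] yaw 90.83 tilt [ 0.0003 -0.    ] F [ 0.8  0.2 -1.8] w 0.174 g 58.7
top [0.0043 0.0042 0.0041 0.0043 0.0043 0.0042 0.0043 0.0044 0.0044 0.0044
 0.0046 0.0049] [0.0426 0.0424 0.0422 0.0422 0.0426 0.0424 0.0422 0.0424 0.0424 0.0424
 0.0424 0.0422]
```

>>> move_arm --series '[1,0,-0.12,0,0,0,0.3,1,-0.8,0,0,0,0,0,1,-0.8,0,0,0,0,0,1,-0.8,0,0,0,0,0,1,-0.8,0,0,0,0,0]'

```text
time: 7.52
tool_pos: [0.506, 0.0043, 0.0313]
tcp_rot: [-0.015, 3.141, -0.0]
wrist_force: [-0.4, -0.7, -2.6]
width: 0.174
grip_force: 58.7
```

Run:
```python
from h import *
np.set_printoptions(precision=4,suppress=True)
st()
im=read_camera('top').copy(); e=edges('top',im,(.56,.0024),(.60,.0024),.030,.018); print('top',e.mean(1),(e[:,1]-e[:,0]));st()
```

```text
t7.5 p [0.506  0.0043 0.0313] yaw 90.53 tilt [ 0.0001 -0.    ] F [-0.4 -0.7 -2.6] w 0.174 g 58.7
top [-0.0001 -0.0001 -0.0001 -0.0001 -0.0001 -0.0001  0.0038  0.0028  0.0028
  0.0028  0.0029  0.0031] [0.0598 0.0598 0.0598 0.0598 0.0598 0.0598 0.0456 0.0432 0.0432 0.0432
 0.043  0.043 ]
t7.6 p [0.5073 0.0043 0.0316] yaw 90.53 tilt [ 0.0018 -0.0001] F [ 1.7 -0.7 -1.1] w 0.175 g 58.7
```

>>> move_arm --series '[1,-0.8,0,0,0,0,0,1,-0.8,0,0,0,0,0,1,-0.8,0,0,0,0,0,1,-0.8,0,0,0,0,0,1,0,0,0,0,0,0]'

```text
time: 8.2
tool_pos: [0.5381, 0.0046, 0.0314]
tcp_rot: [-0.015, 3.141, -0.0]
wrist_force: [-0.5, 0.5, -1.9]
width: 0.174
grip_force: 58.7
```

>>> move_arm --series '[1,-0.8,0,0,0,0,0,1,-0.8,0,0,0,0,0,1,-0.8,0,0,0,0,0,1,0,0,0,0,0,0]'

```text
time: 8.7
tool_pos: [0.5623, 0.0048, 0.0314]
tcp_rot: [-0.015, 3.141, -0.0]
wrist_force: [0.7, -0.3, -0.7]
width: 0.176
grip_force: 58.6
```

>>> move_arm --series '[1,-0.6,0,0,0,0,0,1,-0.6,0,0,0,0,0,1,-0.4,0,0,0,0,0,1,-0.3,0,0,0,0,0,1,0,0,0,0,0,0]'

```text
time: 9.32
tool_pos: [0.5805, 0.0049, 0.0312]
tcp_rot: [-0.015, 3.141, -0.0]
wrist_force: [-0.0, -2.3, -1.7]
width: 0.178
grip_force: 58.7
```

>>> move_arm --series '[1,-0.2,0,0,0,0,0,1,-0.2,0,0,0,0,0,1,0,0,0,0,0,0]'

```text
time: 9.7
tool_pos: [0.5841, 0.0049, 0.0312]
tcp_rot: [0.015, -3.141, 0.0]
wrist_force: [-1.5, -3.8, 0.2]
width: 0.17
grip_force: 58.9
```

>>> move_arm --series '[1,-0.2,0,0,0,0,0,1,-0.2,0,0,0,0,0,1,0,0,0,0,0,0]'

```text
time: 10.07
tool_pos: [0.585, 0.0048, 0.031]
tcp_rot: [0.015, -3.135, 0.001]
wrist_force: [-11.4, -2.9, 7.7]
width: 0.177
grip_force: 59.9
```

>>> move_arm --series '[1,-0.2,0,0,0,0,0,1,0,0,0,0,0,0]'

```text
time: 10.32
tool_pos: [0.5853, 0.0046, 0.031]
tcp_rot: [0.015, -3.131, 0.001]
wrist_force: [-17.6, -4.8, 12.7]
width: 0.17
grip_force: 60.4
```

>>> move_arm --series '[1,0.4,0,0,0,0,0,4,0,0,0,0,0,0,4,0,0,0,0,0,0,4,0,0,-2,0,0,0,4,0,0,-4,0,0,0]'

```text
time: 10.95
tool_pos: [0.5851, 0.0054, 0.0913]
tcp_rot: [0.015, -3.138, -0.001]
wrist_force: [0.3, -0.1, -0.7]
width: 0.469
grip_force: 0.0
```

>>> move_arm --series '[4,0,0,-4,0,0,0,4,1,-4.5,0,0,0,0,4,1,-4.5,0,0,0,0,4,1,-4.5,0,0,0,0,4,1,-4.5,0,0,0,0]'

```text
time: 11.58
tool_pos: [0.5486, -0.1767, 0.1334]
tcp_rot: [-0.015, 3.139, -0.001]
wrist_force: [0.8, -0.8, -0.5]
width: 0.47
grip_force: 0.0
```

Run:
```python
from h import *
np.set_printoptions(precision=4,suppress=True)
im=read_camera('top').copy(); cv2.imwrite('pics/b_top.png',im[:,:,::-1]); im2=read_camera('side').copy(); cv2.imwrite('pics/b_side.png',im2[:,:,::-1])
st(); print(mods(im)); print([(b[0],onz('top',b[0],.042)) for c in('red','yellow','orange') for b in blobs(im,c)])
print([(b[0],onz('side',b[0],.042)) for c in('red','yellow','orange') for b in blobs(im2,c)])
plan([(.5,-.27,.1,86.4,5)])
```

```text
t11.7 p [ 0.5481 -0.1792  0.1334] yaw 90.31 tilt [ 0.0026 -0.0023] F [ 0.8 -0.6 -0.2] w 0.469 g 0.0
{}
[(array([301., 202.]), array([[0.6259, 0.0048, 0.042 ]])), (array([300.68, 210.86]), array([[0.6035, 0.0055, 0.042 ]])), (array([  4.44, 334.6 ]), array([[0.2926, 0.7359, 0.042 ]])), (array([248.5, 202. ]), array([[0.6253, 0.1369, 0.042 ]])), (array([406.65, 244.41]), array([[ 0.5202, -0.2602,  0.042 ]])), (array([  2.13, 378.2 ]), array([[0.1866, 0.7368, 0.042 ]])), (array([180.25, 294.95]), array([[0.3919, 0.3036, 0.042 ]]))]
[(array([68.75, 30.19]), array([[0.0779, 1.2238, 0.042 ]])), (array([76.91, 37.68]), array([[0.1042, 1.1541, 0.042 ]])), (array([95.77, 44.8 ]), array([[0.1639, 1.0791, 0.042 ]])), (array([38.24, 62.76]), array([[-0.0166,  1.0073,  0.042 ]])), (array([52.71, 78.64]), array([[0.0288, 0.8877, 0.042 ]])), (array([144.66,  92.1 ]), array([[0.2894, 0.7195, 0.042 ]])), (array([20.96, 17.83]), array([[-0.0874,  1.3841,  0.042 ]])), (array([63.83, 44.09]), array([[0.0613, 1.1178, 0.042 ]])), (array([24.72, 43.  ]), array([[-0.0644,  1.1668,  0.042 ]])), (array([127.4
[... 253 characters left out ...]
68, 362.45]), array([[ 0.6416, -0.3423,  0.042 ]])), (array([244.92, 425.79]), array([[ 0.3344, -0.3525,  0.042 ]])), (array([74.71, 32.19]), array([[0.0977, 1.2009, 0.042 ]])), (array([64.94, 38.56]), array([[0.065 , 1.1598, 0.042 ]])), (array([124.49,  56.76]), array([[0.2498, 0.9626, 0.042 ]])), (array([62.33, 94.19]), array([[0.0569, 0.7841, 0.042 ]])), (array([77.95, 92.  ]), array([[0.1008, 0.7824, 0.042 ]])), (array([205.29, 176.13]), array([[0.3894, 0.2779, 0.042 ]])), (array([188.44, 339.86]), array([[ 0.2744, -0.166 ,  0.042 ]]))]
0.97,-1.81,0.67,-0,0,0.8
0.95,-1.82,0.67,-0,0.1,0.8
0.93,-1.84,0.67,-0.1,-0,0.7
0.9,-1.85,0.66,-0,0,0.8
0.87,-1.86,0.67,-0,0.1,0.8
-- [ 0.5  -0.27  0.1 ]
```

>>> move_arm --series '[5,1,-1.8,0.7,0,0,0.8,5,0.9,-1.8,0.7,0,0,0.8,5,0.9,-1.8,0.7,0,0,0.8,5,0.9,-1.9,0.7,0,0,0.8,5,0.9,-1.9,0.7,0,0,0.8]'

```text
time: 12.3
tool_pos: [0.4993, -0.2675, 0.0956]
tcp_rot: [-0.096, -3.14, -0.0]
wrist_force: [-0.2, -0.1, -0.3]
width: 0.588
grip_force: 0.0
```

>>> move_arm --series '[5,0,0,1,0,0,0,5,0,0,0,0,0,0,5,0,0,0,0,0,0]'

```text
time: 12.68
tool_pos: [0.5004, -0.266, 0.0863]
tcp_rot: [0.094, 3.14, 0.0]
wrist_force: [0.9, 0.4, 0.4]
width: 0.583
grip_force: 0.0
```

Run:
```python
from h import *
st();plan([(.5,-.27,.017,86.4,4)])
```

```text
t12.7 p [ 0.5004 -0.266   0.0863] yaw 86.56 tilt [0.     0.0002] F [0.9 0.4 0.4] w 0.583 g 0.0
0,-0.1,1.73,0,0,0
0.01,-0.1,1.73,0,0,0.1
0,-0.1,1.73,0,0,0
0,-0.1,1.74,0,0,0.1
-- [ 0.5   -0.27   0.017]
```

>>> move_arm --series '[5,0,-0.2,2,0,0,0,5,0,-0.2,2,0,0,0,5,0,0,2,0,0,0,5,0,0,0.9,0,0,0,5,0,0,0,0,0,0]'

```text
time: 13.3
tool_pos: [0.4989, -0.2697, 0.0157]
tcp_rot: [-0.095, -3.138, -0.002]
wrist_force: [0.4, -0.9, 0.2]
width: 0.583
grip_force: 0.0
```

>>> move_arm --series '[1,0,0,0,0,0,0,1,0,0,0,0,0,0,1,0,0,0,0,0,0,1,0,0,0,0,0,0,1,0,0,0,0,0,0]' --grip_force 60

```text
time: 13.92
tool_pos: [0.5008, -0.271, 0.0184]
tcp_rot: [0.095, 3.138, -0.002]
wrist_force: [-1.0, -1.2, 5.9]
width: 0.175
grip_force: 59.2
```

>>> move_arm --series '[1,0,0,-2,0,0,0,1,0,0,-2,0,0,0,1,0,0,-2,0,0,0,1,0,0,0,0,0,0,1,0,0,0,0,0,0]'

```text
time: 14.55
tool_pos: [0.4993, -0.27, 0.0769]
tcp_rot: [-0.095, -3.139, -0.001]
wrist_force: [-0.3, 0.4, -0.9]
width: 0.178
grip_force: 58.4
```

Run:
```python
from h import *
st();plan([(.49,-.08,.09,89.2,4),(.473,.1365,.065,90.4,5)])
```

```text
t14.6 p [ 0.4993 -0.27    0.0769] yaw 86.53 tilt [-0.0007  0.0005] F [-0.3  0.4 -0.9] w 0.178 g 58.4
0.52,4.73,-0.32,0,-0,-0.7
0.46,4.73,-0.33,0,-0,-0.6
0.42,4.74,-0.32,0,-0,-0.7
0.35,4.75,-0.33,0,-0,-0.7
-- [ 0.49 -0.08  0.09]
0.4,4.32,0.5,0,-0,-0.2
0.38,4.33,0.51,0,-0,-0.3
0.36,4.33,0.5,0,-0,-0.2
0.35,4.33,0.5,0,-0,-0.2
0.33,4.32,0.5,0,-0,-0.3
-- [0.473  0.1365 0.065 ]
```

>>> move_arm --series '[1,0.6,4.7,-0.4,0,0,-0.7,1,0.6,4.7,-0.4,0,0,-0.7,1,0.5,4.7,-0.4,0,0,-0.7,1,0.5,4.7,-0.3,0,0,-0.7,1,0.4,4.3,0,0,0,-0.2]'

```text
time: 15.18
tool_pos: [0.4812, -0.0369, 0.0914]
tcp_rot: [-0.012, -3.14, -0.001]
wrist_force: [0.3, -0.4, -1.2]
width: 0.175
grip_force: 58.7
```

>>> move_arm --series '[1,0.3,4.3,0,0,0,-0.2,1,0.3,4.3,0,0,0,-0.2,1,0.3,4.3,0,0,0,-0.2,1,0.2,4.3,1,0,0,-0.2,1,0,0,1.5,0,0,0]'

```text
time: 15.8
tool_pos: [0.4713, 0.1358, 0.0664]
tcp_rot: [0.015, -3.141, -0.001]
wrist_force: [-0.3, -0.7, -0.8]
width: 0.176
grip_force: 58.9
```

>>> move_arm --series '[1,0,0,1,0,0,0,1,0,0,1,0,0,0,1,0,0,0,0,0,0,1,0,0,0,0,0,0]'

```text
time: 16.3
tool_pos: [0.4722, 0.1329, 0.0475]
tcp_rot: [-0.007, 3.141, 0.0]
wrist_force: [0.0, 0.4, -1.3]
width: 0.174
grip_force: 58.9
```

Run:
```python
from h import *
np.set_printoptions(precision=4,suppress=True)
im=read_camera('top').copy();st(); cv2.imwrite('pics/d_top.png',im[:,:,::-1])
y=read_state()['tool_pos'][1];z=read_state()['tool_pos'][2]-.0185+.008
e=edges('top',im,(.54,y),(.59,y),.030,z); print('top',y+e.mean(1),(e[:,1]-e[:,0]))
for b in blobs(im,'yellow'): print(b, onz('top',b[0],.043)[0], onz('top',b[0],z)[0])
for b in blobs(im,'red'): print(b)
```

```text
t16.4 p [0.4724 0.133  0.0477] yaw 90.27 tilt [0.0008 0.0002] F [-0.   0.4 -1. ] w 0.174 g 58.9
top [0.1423 0.1331 0.1333 0.1333 0.1334 0.1334 0.1334 0.1334 0.1334 0.1329] [0.041  0.0426 0.043  0.043  0.0432 0.0432 0.0432 0.0432 0.0432 0.0426]
(array([248.5, 202. ]), 198, array([240, 197,  18,  11], dtype=int32)) [0.6252 0.1368 0.043 ] [0.626  0.1375 0.0372]
(array([  2.1, 378.1]), 110, array([  0, 359,   9,  45], dtype=int32)) [0.187  0.7364 0.043 ] [0.186  0.7395 0.0372]
(array([301., 202.]), 187, array([293, 197,  17,  11], dtype=int32))
(array([300.75, 210.84]), 56, array([290, 210,  22,   3], dtype=int32))
(array([  6.81, 333.49]), 302, array([  0, 315,  15,  43], dtype=int32))
```

>>> move_arm --series '[1,0,0.3,0.6,0,0,-0.2,1,0,0,0.6,0,0,0,1,0,0,0.4,0,0,0,1,0,0,0.2,0,0,0,1,0,0,0,0,0,0]'

```text
time: 16.98
tool_pos: [0.4717, 0.1365, 0.0291]
tcp_rot: [0.015, -3.141, 0.0]
wrist_force: [-0.1, -0.1, -1.5]
width: 0.179
grip_force: 58.9
```

Run:
```python
from h import *
np.set_printoptions(precision=4,suppress=True)
im=read_camera('top').copy();st()
y=read_state()['tool_pos'][1];z=.0185
e=edges('top',im,(.55,y),(.583,y),.030,z); print('top',y+e.mean(1),(e[:,1]-e[:,0]))
```

```text
t17.0 p [0.4718 0.1365 0.0292] yaw 90.53 tilt [-0.0002 -0.    ] F [ 0.3  0.2 -1.4] w 0.176 g 58.9
top [0.1376 0.1377 0.1376 0.1378 0.1378 0.1378 0.1379 0.1377 0.1377 0.1378
 0.1378 0.1376] [0.0434 0.0436 0.0434 0.0434 0.0434 0.0434 0.0436 0.044  0.044  0.0442
 0.0438 0.0426]
```

>>> move_arm --series '[1,0,-0.05,0,0,0,0,1,-0.8,0,0,0,0,0,1,-0.8,0,0,0,0,0,1,-0.8,0,0,0,0,0,1,-0.8,0,0,0,0,0]'

```text
time: 17.65
tool_pos: [0.5047, 0.1363, 0.0293]
tcp_rot: [-0.014, 3.141, -0.0]
wrist_force: [0.5, -0.3, -0.9]
width: 0.176
grip_force: 58.9
```

>>> move_arm --series '[1,-0.8,0,0,0,0,0,1,-0.8,0,0,0,0,0,1,-0.8,0,0,0,0,0,1,0,0,0,0,0,0]'

```text
time: 18.15
tool_pos: [0.5288, 0.1365, 0.0294]
tcp_rot: [-0.014, 3.141, 0.0]
wrist_force: [-0.2, -0.3, -2.0]
width: 0.175
grip_force: 58.9
```

>>> move_arm --series '[1,-0.8,0,0,0,0,0,1,-0.8,0,0,0,0,0,1,-0.8,0,0,0,0,0,1,-0.8,0,0,0,0,0,1,-0.6,0,0,0,0,0]'

```text
time: 18.77
tool_pos: [0.5662, 0.1366, 0.0291]
tcp_rot: [0.015, -3.141, 0.001]
wrist_force: [-1.9, -1.7, -1.5]
width: 0.177
grip_force: 59.0
```

>>> move_arm --series '[1,-0.6,0,0,0,0,0,1,-0.5,0,0,0,0,0,1,-0.4,0,0,0,0,0,1,0,0,0,0,0,0]'

```text
time: 19.27
tool_pos: [0.5812, 0.1367, 0.0291]
tcp_rot: [-0.014, 3.141, -0.001]
wrist_force: [-0.4, -3.5, -2.8]
width: 0.177
grip_force: 58.8
```

>>> move_arm --series '[1,-0.2,0,0,0,0,0,1,-0.2,0,0,0,0,0,1,0,0,0,0,0,0]'

```text
time: 19.65
tool_pos: [0.5842, 0.1367, 0.029]
tcp_rot: [0.015, -3.14, 0.001]
wrist_force: [-3.1, -4.4, -1.8]
width: 0.178
grip_force: 59.1
```

>>> move_arm --series '[1,-0.2,0,0,0,0,0,1,-0.2,0,0,0,0,0,1,0,0,0,0,0,0]'

```text
time: 20.02
tool_pos: [0.5842, 0.1366, 0.029]
tcp_rot: [0.015, -3.132, 0.002]
wrist_force: [-13.8, -4.9, 9.8]
width: 0.179
grip_force: 60.6
```

>>> move_arm --series '[1,0.4,0,0,0,0,0,4,0,0,0,0,0,0,4,0,0,0,0,0,0,4,0,0,-2,0,0,0,4,0,0,-4,0,0,0]'

```text
time: 20.65
tool_pos: [0.5839, 0.1371, 0.0894]
tcp_rot: [0.015, -3.139, 0.0]
wrist_force: [0.2, 0.2, -0.5]
width: 0.467
grip_force: 0.0
```

Run:
```python
from h import *
st();plan([(.43,.28,.14,99,5)])
```

```text
t20.6 p [0.5839 0.1371 0.0894] yaw 90.54 tilt [-0.0028 -0.0002] F [ 0.2  0.2 -0.5] w 0.467 g 0.0
3.05,2.89,-1,0,-0,-1.7
2.97,2.97,-1.01,0,-0.1,-1.7
2.87,3.07,-1.01,0,0,-1.7
2.79,3.14,-1.01,0,-0,-1.7
2.68,3.23,-1.01,0,-0.1,-1.7
-- [0.43 0.28 0.14]
```

>>> move_arm --series '[6,1,-4,-3,0,0,0,6,1.5,-6,-1,0,0,0,6,1.5,-6,0,0,0,0,6,1.5,-6,0,0,0,0,6,1.5,-6,0,0,0,0]'

```text
time: 21.28
tool_pos: [0.5181, -0.1454, 0.1316]
tcp_rot: [-0.015, 3.138, -0.001]
wrist_force: [1.7, 1.3, 0.7]
width: 0.701
grip_force: 0.0
```

Run:
```python
from h import *
np.set_printoptions(precision=4,suppress=True)
st()
T=read_camera('top').copy();S=read_camera('side').copy(); cv2.imwrite('pics/f_top.png',T[:,:,::-1]);cv2.imwrite('pics/f_side.png',S[:,:,::-1])
for n,im in(('top',T),('side',S)):
    for c in('red','yellow','orange'):
        for b in blobs(im,c):
            w=onz(n,b[0],.042)[0]
            if .3<w[0]<.8 and -.4<w[1]<.4: print(n,c,b[0],b[1],w)
a=T[160:270,185:325]; b=T[270:325,150:210]; 
s=S[150:210,260:340]
P=lambda x,w,h:cv2.resize(x,(w,h),interpolation=cv2.INTER_CUBIC)
cv2.imwrite('pics/f.png',np.vstack([P(a,560,440)[:,:400] if 0 else np.hstack([P(T[160:270,185:325],420,330),P(S[180:280,250:380],380,330)]),np.hstack([P(b,300,270),P(S[150:200,285:345],300,270),np.zeros((270,200,3),np.uint8)])])[:,:,::-1])
```

```text
t21.3 p [ 0.5181 -0.1454  0.1316] yaw 90.55 tilt [ 0.0038 -0.0009] F [1.7 1.3 0.7] w 0.701 g 0.0
top red [301. 202.] 187 [0.6259 0.0048 0.042 ]
top red [300.67 210.82] 55 [0.6036 0.0055 0.042 ]
top yellow [248.5 202. ] 198 [0.6253 0.1369 0.042 ]
top yellow [249.37 210.74] 54 [0.6032 0.1345 0.042 ]
top orange [180.27 294.82] 353 [0.3922 0.3036 0.042 ]
side red [335.42 231.95] 125 [ 0.6272 -0.0027  0.042 ]
side red [327.58 242.52] 33 [ 0.5996 -0.0264  0.042 ]
side yellow [411.33 362.52] 21 [ 0.6409 -0.3422  0.042 ]
side yellow [245.07 425.85] 59 [ 0.3346 -0.3527  0.042 ]
side orange [205.22 176.14] 491 [0.3892 0.2779 0.042 ]
```

View pics/f.png

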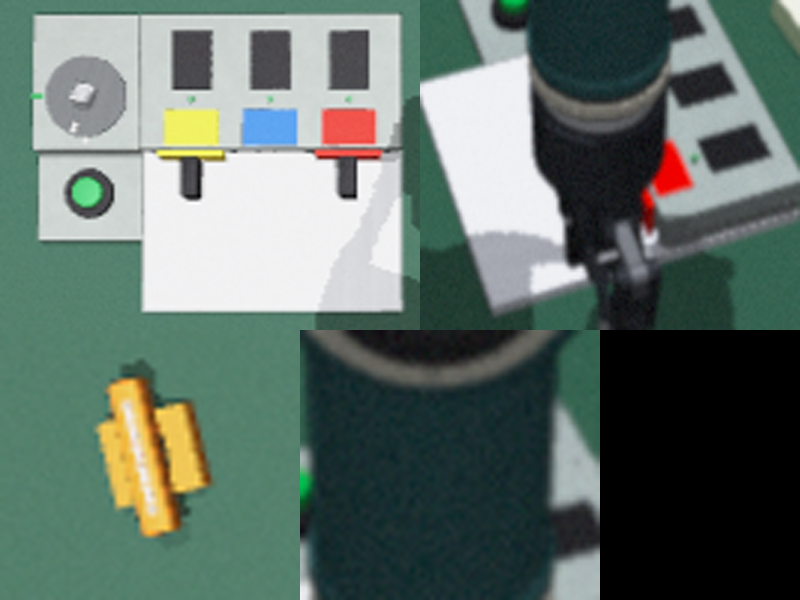

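Run:
```python
from h import *
np.set_printoptions(precision=4,suppress=True)
im=cv2.imread('pics/f_top.png')[:,:,::-1].copy(); H=hsv(im)
sub=H[270:325,150:210].astype(int)
m=(sub[:,:,2]>215)&(sub[:,:,1]<170)&(sub[:,:,1]>20)&(sub[:,:,0]<40)
ys,xs=np.nonzero(m); print(len(xs))
w=onz('top',np.c_[xs+150,ys+270],.048)[:,:2]
d=w-w.mean(0); u=np.linalg.svd(d)[2][0]; print('highlight',w.mean(0),np.degrees(np.arctan2(u[1],u[0])),(d@u).min(),(d@u).max())
# whole orange contour / two components by hue-value
o=(sub[:,:,0]>8)&(sub[:,:,0]<26)&(sub[:,:,1]>140)
for r in range(8,44,1):
    c=np.nonzero(o[r])[0]
    if len(c): print(270+r,150+c[0],150+c[-1],[tuple(sub[r,k]) for k in c][::3])
st()
```

```text
219
highlight [0.3916 0.304 ] -167.3446927487279 -0.03720833598033857 0.036491137583999925
280 174 179 [(np.int64(16), np.int64(194), np.int64(227)), (np.int64(17), np.int64(202), np.int64(178))]
281 172 178 [(np.int64(19), np.int64(173), np.int64(228)), (np.int64(22), np.int64(162), np.int64(241)), (np.int64(13), np.int64(209), np.int64(143))]
282 172 179 [(np.int64(21), np.int64(173), np.int64(231)), (np.int64(22), np.int64(163), np.int64(240)), (np.int64(15), np.int64(203), np.int64(172))]
283 172 179 [(np.int64(20), np.int64(170), np.int64(228)), (np.int64(22), np.int64(164), np.int64(241)), (np.int64(16), np.int64(207), np.int64(165))]
284 172 179 [(np.int64(17), np.int64(171), np.int64(229)), (np.int64(17), np.int64(196), np.int64(180))]
285 172 187 [(np.int64(19), np.int64(158), np.int64(200)), (np.int64(18), np.int64(194), np.int64(220)), (np.int64(22), np.int64(163), np.int64(230))]
286 173 188 [(np.int64(21), np.int64(172), np.int64(231)), (np.int64(15), np.int64(223), np.int64(168)), (np.int64(22), np.int64(163), np.int64(239)), (np.int64(22), np.int64(166), np.int64(240))
[... 5105 characters left out ...]
(np.int64(21), np.int64(171), np.int64(231)), (np.int64(14), np.int64(216), np.int64(168))]
308 178 185 [(np.int64(21), np.int64(172), np.int64(228)), (np.int64(22), np.int64(162), np.int64(239)), (np.int64(16), np.int64(202), np.int64(165))]
309 178 185 [(np.int64(18), np.int64(175), np.int64(226)), (np.int64(22), np.int64(162), np.int64(240)), (np.int64(17), np.int64(196), np.int64(178))]
310 178 184 [(np.int64(20), np.int64(154), np.int64(202)), (np.int64(22), np.int64(168), np.int64(240)), (np.int64(18), np.int64(194), np.int64(180))]
311 179 181 [(np.int64(19), np.int64(187), np.int64(231))]
t21.4 p [ 0.5173 -0.1488  0.1315] yaw 90.20 tilt [ 0.0029 -0.0028] F [1.4 0.5 0.1] w 0.704 g 0.0
```

Run:
```python
from h import *
plan([(.391,.304,.11,102.7,10)])
```

```text
1.25,4.53,0.2,-0,0,-1.3
1.14,4.56,0.2,-0,0,-1.2
1.05,4.59,0.2,-0.1,0,-1.3
0.95,4.6,0.2,0,0.1,-1.2
0.84,4.63,0.21,0,-0,-1.3
0.75,4.64,0.21,-0,-0,-1.2
0.64,4.66,0.21,-0,0,-1.3
0.54,4.67,0.2,-0,0,-1.2
0.44,4.68,0.21,-0.1,0,-1.3
0.34,4.69,0.22,0,0,-1.2
-- [0.391 0.304 0.11 ]
```

>>> move_arm --series '[6,1.3,4.5,0.2,0,0,-1.3,6,1.2,4.5,0.2,0,0,-1.2,6,1.1,4.6,0.2,0,0,-1.3,6,1,4.6,0.2,0,0,-1.2,6,0.8,4.6,0.2,0,0,-1.3]'

```text
time: 22.0
tool_pos: [0.4517, 0.0838, 0.1209]
tcp_rot: [-0.188, 3.133, 0.001]
wrist_force: [0.7, 0.1, 0.1]
width: 0.699
grip_force: 0.0
```

>>> move_arm --series '[6,0.8,4.6,0.2,0,0,-1.2,6,0.6,4.6,0.2,0,0,-1.3,6,0.5,4.7,0.2,0,0,-1.2,6,0.4,4.7,0.2,0,0,-1.3,6,0.3,4.7,0.2,0,0,-1.2]'

```text
time: 22.62
tool_pos: [0.3877, 0.3103, 0.111]
tcp_rot: [-0.358, 3.119, 0.003]
wrist_force: [1.4, -0.4, -0.2]
width: 0.703
grip_force: 0.0
```

>>> move_arm --series '[6,0,0,1,0,0,0,6,0,0,1,0,0,0,6,0,0,0,0,0,0]'

```text
time: 23.0
tool_pos: [0.3872, 0.306, 0.0882]
tcp_rot: [0.355, -3.119, 0.002]
wrist_force: [-0.8, 0.5, -0.5]
width: 0.699
grip_force: 0.0
```

Run:
```python
from h import *
im=read_camera('side').copy()
for b in blobs(im,'orange',200):print(b)
st();plan([(.391,.304,.035,102.7,3)])
```

```text
(array([205.46, 175.71]), 468, array([188, 161,  31,  28], dtype=int32))
t23.1 p [0.3877 0.3061 0.0887] yaw 102.95 tilt [-0.0013 -0.0011] F [ 1.1 -0.6 -0.5] w 0.699 g 0.0
-0.1,-0.09,1.79,-0,-0,0.1
-0.09,-0.09,1.79,-0,-0.1,0.1
-0.09,-0.09,1.79,-0,0,0
-- [0.3909 0.304  0.035 ]
```

>>> move_arm --series '[6,-0.2,-0.1,1.8,0,0,0,6,-0.1,-0.1,1.8,0,0,0,6,0,0,1.2,0,0,0,6,0,0,0.5,0,0,0,6,0,0,0,0,0,0]'

```text
time: 23.68
tool_pos: [0.391, 0.3058, 0.0356]
tcp_rot: [0.356, -3.12, 0.001]
wrist_force: [0.5, 0.8, 0.3]
width: 0.699
grip_force: 0.0
```

>>> move_arm --series '[1,0,0,0,0,0,0,1,0,0,0,0,0,0,1,0,0,0,0,0,0,1,0,0,0,0,0,0,1,0,0,0,0,0,0]' --grip_force 90

```text
time: 24.3
tool_pos: [0.392, 0.3066, 0.0371]
tcp_rot: [-0.356, 3.12, 0.001]
wrist_force: [-0.4, 0.4, 5.2]
width: 0.161
grip_force: 89.5
```

>>> move_arm --series '[1,0,0,-2,0,0,0,1,0,0,-2,0,0,0,1,0,0,-3,0,0,0,1,0,0,-2,0,0,0,1,0,0,0,0,0,0]'

```text
time: 24.92
tool_pos: [0.3922, 0.3067, 0.1275]
tcp_rot: [-0.356, 3.119, 0.002]
wrist_force: [0.8, -0.1, -0.1]
width: 0.163
grip_force: 88.5
```

Run:
```python
from h import *
st()
T=read_camera('top').copy();S=read_camera('side').copy(); cv2.imwrite('pics/g_top.png',T[:,:,::-1]);cv2.imwrite('pics/g_side.png',S[:,:,::-1])
P=lambda x:cv2.resize(x,(400,400),interpolation=cv2.INTER_CUBIC)
cv2.imwrite('pics/g.png',np.hstack([P(S[100:200,150:250]),P(S[130:200,270:340])])[:,:,::-1])
```

```text
t24.9 p [0.3922 0.3067 0.1275] yaw 103.03 tilt [0.0025 0.0017] F [ 0.8 -0.1 -0.1] w 0.163 g 88.5
```

View pics/g.png

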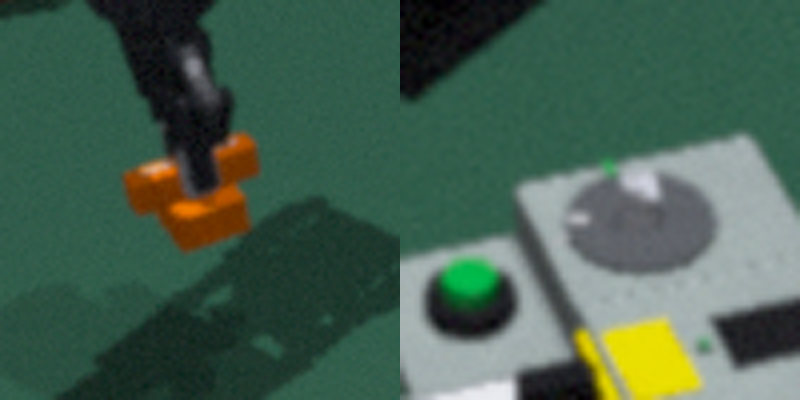

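Run:
```python
from h import *
np.set_printoptions(precision=4,suppress=True)
print('bar',onz('top',(178.5,295.5),.048))
for n,f,(r0,r1,c0,c1) in (('top','pics/f_top.png',(165,210,190,232)),('side','pics/g_side.png',(150,180,296,328))):
    im=cv2.imread(f)[:,:,::-1].copy()
    H=hsv(im)[r0:r1,c0:c1].astype(int)
    m=((H[:,:,2]<170)&(H[:,:,2]>85)&(H[:,:,1]<50)).astype(np.uint8)
    k,l,s,ce=cv2.connectedComponentsWithStats(m); i=1+np.argmax(s[1:,4]); 
    c=max(cv2.findContours((l==i).astype(np.uint8),0,1)[0],key=cv2.contourArea); hull=cv2.convexHull(c)[:,0]+[c0,r0]
    w=onz(n,hull,.043)[:,:2].astype(np.float32); (cx,cy),rad=cv2.minEnclosingCircle(w)
    print(n,'disc',cx,cy,rad,w.mean(0), (w.min(0)+w.max(0))/2)
    wm=((H[:,:,2]>190)&(H[:,:,1]<40)).astype(np.uint8)
    k,l,s,ce=cv2.connectedComponentsWithStats(wm)
    for j in range(1,k):
        if 2<=s[j,4]<80:
            ww=H[:,:,2]*(l==j); yy,xx=np.nonzero(l==j); wt=H[yy,xx,2]-150
            p=np.array([np.average(xx,weights=wt)+c0,np.average(yy,weights=wt)+r0]); q=onz(n,p,.043)[0,:2]; d=q-[cx,cy]
            print(s[j,4],p,q,'ang %.1f r %.4f'%(np.degrees(np.arctan2(d[1],d[0])),np.hypot(*d)))
```

```text
bar [[0.3907 0.3066 0.048 ]]
top disc 0.6506739258766174 0.2259797304868698 0.03444496914744377 [0.6489 0.229 ] [0.6502 0.2265]
31 [211.8377 190.309 ] [0.6544 0.2295] ang 43.4 r 0.0052
5 [209.0452 201.9707] [0.6248 0.236 ] ang 158.7 r 0.0277
side disc 0.6640427112579346 0.22714579105377197 0.05517696589231491 [0.6514 0.2221] [0.6597 0.22  ]
16 [312.0718 161.4259] [0.6592 0.2461] ang 104.4 r 0.0195
```

Run:
```python
from h import *
plan([(.6517,.2252,.13,68.7,8)])
```

```text
-2.95,-1.71,-0.06,-0,-0,4.3
-3.07,-1.49,-0.06,-0,-0,4.3
-3.18,-1.26,-0.06,-0,-0,4.3
-3.26,-1.01,-0.07,-0,-0,4.3
-3.33,-0.77,-0.06,-0,-0,4.3
-3.37,-0.51,-0.06,-0,-0,4.2
-3.4,-0.26,-0.06,-0.1,-0,4.3
-3.42,-0.01,-0.06,0,-0.1,4.3
-- [0.6517 0.2252 0.13  ]
```

>>> move_arm --series '[1,-3,-1.7,0,0,0,4.3,1,-3.1,-1.5,-0.1,0,0,4.3,1,-3.2,-1.3,0,0,0,4.3,1,-3.3,-1,-0.1,0,0,4.3,1,-3.3,-0.8,0,0,0,4.3]'

```text
time: 25.65
tool_pos: [0.5553, 0.2544, 0.1259]
tcp_rot: [-0.236, -3.13, 0.002]
wrist_force: [0.2, 0.5, -1.2]
width: 0.164
grip_force: 88.5
```

>>> move_arm --series '[1,-3.4,-0.5,-0.1,0,0,4.2,1,-3.4,-0.2,0,0,0,4.3,1,-3.4,0,0,0,0,4.3,1,0,0,0,0,0,0,1,0,0,0,0,0,0]'

```text
time: 26.28
tool_pos: [0.6521, 0.2258, 0.127]
tcp_rot: [-0.579, -3.084, 0.002]
wrist_force: [-0.8, 0.2, -0.7]
width: 0.162
grip_force: 88.5
```

Run:
```python
from h import *
st()
T=read_camera('top').copy();S=read_camera('side').copy(); cv2.imwrite('pics/i_top.png',T[:,:,::-1]);cv2.imwrite('pics/i_side.png',S[:,:,::-1])
P=lambda x:cv2.resize(x,(400,400),interpolation=cv2.INTER_CUBIC)
cv2.imwrite('pics/i.png',np.hstack([P(T[150:220,175:245]),P(S[110:190,270:350])])[:,:,::-1])
st();plan([(.6517,.2252,.105,68.7,2)])
```

```text
t26.3 p [0.6521 0.2258 0.127 ] yaw 68.75 tilt [-0.0039 -0.0009] F [-0.8  0.2 -0.7] w 0.162 g 88.5
t26.4 p [0.6521 0.2262 0.128 ] yaw 68.79 tilt [-0.0025 -0.0005] F [-0.4 -0.1 -0.8] w 0.164 g 88.5
-0,-0.05,1.15,-0,-0.1,0
-0,-0.06,1.15,-0.1,-0,0.1
-- [0.6517 0.2252 0.105 ]
```

View pics/i.png

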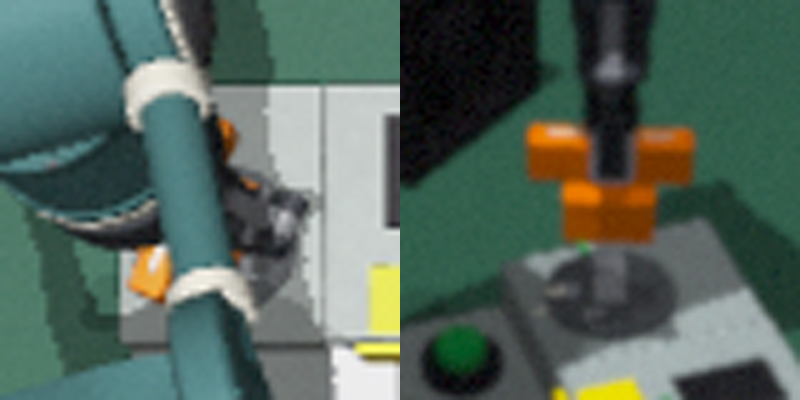

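>>> move_arm --series '[1,0,-0.1,1,0,0,0,1,0,0,1,0,0,0,1,0,0,0.4,0,0,0,1,0,0,0.3,0,0,0,1,0,0,0,0,0,0]'

```text
time: 27.0
tool_pos: [0.6532, 0.2251, 0.102]
tcp_rot: [-0.58, -3.087, 0.0]
wrist_force: [0.8, -0.8, -1.2]
width: 0.168
grip_force: 88.5
```

>>> move_arm --series '[1,0,0,0.2,0,0,0,1,0,0,0.2,0,0,0,1,0,0,0,0,0,0]'

```text
time: 27.38
tool_pos: [0.6533, 0.2251, 0.0984]
tcp_rot: [-0.58, -3.088, -0.0]
wrist_force: [-1.3, -0.3, 0.2]
width: 0.162
grip_force: 88.7
```

>>> move_arm --series '[1,0,0,0.2,0,0,0,1,0,0,0.2,0,0,0,1,0,0,0,0,0,0]'

```text
time: 27.75
tool_pos: [0.6529, 0.225, 0.0941]
tcp_rot: [-0.58, -3.087, 0.001]
wrist_force: [-2.4, -1.0, 0.7]
width: 0.162
grip_force: 88.7
```

>>> move_arm --series '[1,0,0,0.2,0,0,0,1,0,0,0.2,0,0,0,1,0,0,0,0,0,0]'

```text
time: 28.12
tool_pos: [0.6529, 0.225, 0.0895]
tcp_rot: [-0.579, -3.087, 0.001]
wrist_force: [-2.1, -1.8, -0.3]
width: 0.162
grip_force: 88.7
```

>>> move_arm --series '[1,0.1,0,0.3,0,0,0,1,0,0,0.3,0,0,0,1,0,0,0.2,0,0,0,1,0,0,0,0,0,0]'

```text
time: 28.62
tool_pos: [0.6525, 0.2251, 0.0818]
tcp_rot: [0.58, 3.087, -0.001]
wrist_force: [0.5, -3.6, -1.3]
width: 0.164
grip_force: 88.7
```

>>> move_arm --series '[1,0,0,0.2,0,0,0,1,0,0,0,0,0,0]'

```text
time: 28.88
tool_pos: [0.6525, 0.2252, 0.0802]
tcp_rot: [0.58, 3.087, -0.001]
wrist_force: [-0.7, -3.6, 0.5]
width: 0.163
grip_force: 88.9
```

>>> move_arm --series '[1,0,-0.1,0.1,0,0,0,1,0,0,0,0,0,5,1,0,0,0,0,0,5,1,0,0,0,0,0,5,1,0,0,0,0,0,5]' --grip_force 110

```text
time: 29.5
tool_pos: [0.652, 0.2243, 0.0802]
tcp_rot: [1.111, 2.939, -0.001]
wrist_force: [-3.7, -5.3, 6.5]
width: 0.157
grip_force: 109.1
```

Run:
```python
from h import *
st(); print(read_state()['torque'])
```

```text
t29.5 p [0.652  0.2243 0.0802] yaw 48.59 tilt [-0.     -0.0005] F [-3.7 -5.3  6.5] w 0.157 g 109.1
[-1.0039528   0.60530569  0.14222917]
```

>>> move_arm --series '[1,0,-0.05,0,0,0,5,1,0,0,0,0,0,5,1,0,0,0,0,0,5,1,0,0,0,0,0,5,1,0,0,0,0,0,5]'

```text
time: 30.12
tool_pos: [0.6513, 0.224, 0.0802]
tcp_rot: [-1.72, -2.628, 0.001]
wrist_force: [-4.3, -5.3, 6.9]
width: 0.158
grip_force: 109.2
```

>>> move_arm --series '[1,0,0,0,0,0,5,1,0,0,0,0,0,5,1,0,0,0,0,0,5,1,0,0,0,0,0,5,1,0,0,0,0,0,0]'

```text
time: 30.75
tool_pos: [0.651, 0.2239, 0.0802]
tcp_rot: [-2.148, -2.291, 0.002]
wrist_force: [-5.6, -5.8, 6.3]
width: 0.156
grip_force: 109.2
```

Run:
```python
from h import *
st(); print(read_state()['torque'])
S=read_camera('side').copy()
cv2.imwrite('pics/j.png',cv2.resize(S[110:190,270:350],(400,400),interpolation=cv2.INTER_CUBIC)[:,:,::-1])
```

```text
t30.8 p [0.651  0.2239 0.0802] yaw 3.69 tilt [-0.0015 -0.0005] F [-5.6 -5.8  6.3] w 0.156 g 109.2
[-0.97105815  0.92337337 -0.04779037]
```

View pics/j.png

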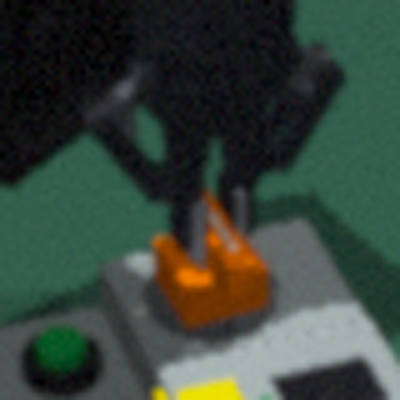

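>>> move_arm --series '[1,0,-0.05,0,0,0,3,1,0,0,0,0,0,3,1,0,0,0,0,0,2,1,0,0,0,0,0,0,1,0,0,0,0,0,0]'

```text
time: 31.42
tool_pos: [0.6508, 0.2239, 0.0802]
tcp_rot: [-2.302, -2.137, 0.001]
wrist_force: [-4.8, -5.8, 6.3]
width: 0.157
grip_force: 109.2
```

Run:
```python
from h import *
st(); print(read_state()['torque'],read_state()['q'][5])
```

```text
t31.4 p [0.6508 0.2239 0.0802] yaw -4.27 tilt [-0.0009 -0.0004] F [-4.8 -5.8  6.3] w 0.157 g 109.2
[-0.95292291  0.77785892 -0.00434745] 0.36987970552379884
```

>>> move_arm --series '[1,0,0,0,0,0,2,1,0,0,0,0,0,2,1,0,0,0,0,0,2,1,0,0,0,0,0,0,1,0,0,0,0,0,0]'

```text
time: 32.05
tool_pos: [0.6506, 0.2239, 0.0802]
tcp_rot: [-2.411, -2.014, 0.002]
wrist_force: [-5.0, -5.8, 5.8]
width: 0.156
grip_force: 109.2
```

Run:
```python
from h import *
st(); print(read_state()['torque'],read_state()['joint_torque'])
S=read_camera('side').copy()
cv2.imwrite('pics/k.png',cv2.resize(S[110:190,270:350],(400,400),interpolation=cv2.INTER_CUBIC)[:,:,::-1])
```

```text
t32.0 p [0.6506 0.2239 0.0802] yaw -10.23 tilt [-0.0011 -0.0006] F [-5.  -5.8  5.8] w 0.156 g 109.2
[-0.9593725   0.83126068  0.20492327] [  2.31722653 -52.05889821 -33.40130925   1.27528209  -2.13851541
   0.23502711]
```

>>> move_arm --series '[1,0,0,0,0,0,2,1,0,0,0,0,0,2,1,0,0,0,0,0,0]'

```text
time: 32.48
tool_pos: [0.6505, 0.2239, 0.0802]
tcp_rot: [2.477, 1.931, -0.002]
wrist_force: [-5.2, -5.0, 6.6]
width: 0.157
grip_force: 109.8
```

Run:
```python
from h import *
st(); print(read_state()['torque'],read_state()['joint_torque'][5])
S=read_camera('side').copy()
cv2.imwrite('pics/k.png',cv2.resize(S[130:180,290:340],(500,500),interpolation=cv2.INTER_CUBIC)[:,:,::-1])
```

```text
t32.5 p [0.6505 0.2239 0.0802] yaw -14.12 tilt [-0.0011 -0.0012] F [-5.2 -5.   6.6] w 0.157 g 109.8
[-0.93591099  0.84188319  0.90353105] 1.0154086723923683
```

View pics/k.png

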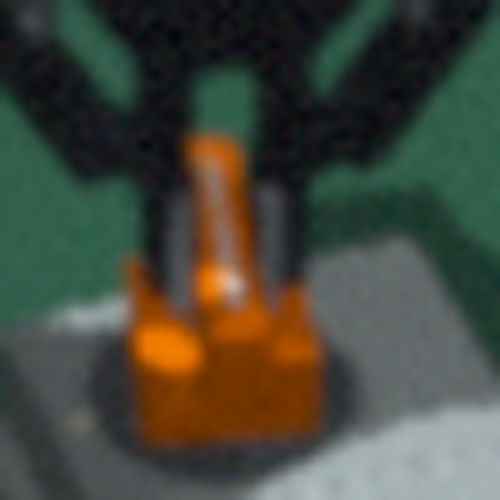

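>>> move_arm --series '[1,0,0,0,0,0,-2,3.5,0,0,0,0,0,0,3.5,0,0,0,0,0,0,3.5,0,0,0,0,0,0,3.5,0,0,-2,0,0,0]' --grip_force 40

```text
time: 33.15
tool_pos: [0.6496, 0.224, 0.0976]
tcp_rot: [-2.445, -1.97, 0.006]
wrist_force: [-0.1, -0.5, 0.1]
width: 0.41
grip_force: 0.0
```

>>> move_arm --series '[3.5,0,0,-3,0,0,0,3.5,0,0,-3,0,0,0,3.5,0,0,-2,0,0,0,0,0,0,0,0,0,0,0,0,0,0,0,0,0]'

```text
time: 33.78
tool_pos: [0.6506, 0.224, 0.1783]
tcp_rot: [-2.446, -1.971, 0.002]
wrist_force: [-0.1, -0.9, -0.6]
width: 0.004
grip_force: 0.0
```

Run:
```python
from h import *
for f in ('b_top',):
    im=cv2.imread('pics/f_top.png')[:,:,::-1].copy()
    H=hsv(im)[205:245,195:235]
    m=cv2.inRange(H,np.array((55,120,100)),np.array((75,255,255))); M=cv2.moments(m,True); p=(M['m10']/M['m00']+195,M['m01']/M['m00']+205); print(p,M['m00'],onz('top',p,.025),onz('top',p,.02))
st(); plan([(.575,.0,.2,0,5)])
S=read_camera('side').copy(); cv2.imwrite('pics/l.png',cv2.resize(S[120:220,260:360],(500,500),interpolation=cv2.INTER_CUBIC)[:,:,::-1])
```

```text
(213.60714285714286, 223.5) 84.0 [[0.57218841 0.22666361 0.025     ]] [[0.57265567 0.22750106 0.02      ]]
t33.8 p [0.6506 0.224  0.1783] yaw -12.27 tilt [-0.0014 -0.0004] F [-0.1 -0.9 -0.6] w 0.004 g 0.0
-4.7,-0.53,-0.43,-0,0,-2.5
-4.67,-0.72,-0.43,-0,0,-2.4
-4.64,-0.93,-0.43,-0,0,-2.5
-4.59,-1.13,-0.43,-0.1,0,-2.4
-4.54,-1.31,-0.43,0,0,-2.5
-- [ 0.575 -0.     0.2  ]
```

View pics/l.png

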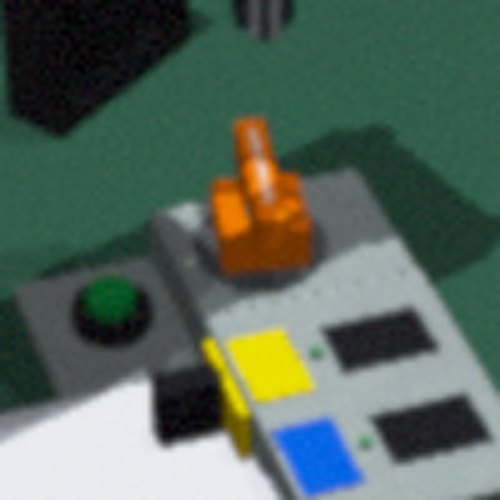

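Run:
```python
from h import *
plan([(.55,.0,.2,0,5)])
```

```text
-4.8,-1.01,-0.44,-0,0,-2.5
-4.75,-1.21,-0.44,-0.1,0,-2.4
-4.7,-1.42,-0.44,0,0,-2.5
-4.63,-1.62,-0.44,-0,0,-2.4
-4.56,-1.8,-0.45,-0,0.1,-2.5
-- [0.55 0.   0.2 ]
```

>>> move_arm --series '[0,-4.6,-1.1,-0.4,0,0,-2.5,0,-4.6,-1.2,-0.4,0,0,-2.4,0,-4.5,-1.4,-0.4,0,0,-2.5,0,-4.5,-1.6,-0.4,0,0,-2.4,0,-4.5,-1.8,-0.4,0,0,-2.5]'

```text
time: 34.45
tool_pos: [0.5499, 0.0065, 0.1976]
tcp_rot: [-2.217, -2.223, 0.003]
wrist_force: [0.7, -0.2, 0.1]
width: -0.001
grip_force: 0.0
```

Run:
```python
from h import *
st()
T=read_camera('top').copy(); cv2.imwrite('pics/m_top.png',T[:,:,::-1]); cv2.imwrite('pics/m.png',cv2.resize(T[155:255,190:290],(600,600),interpolation=cv2.INTER_CUBIC)[:,:,::-1])
st(); plan([(.5715,.2255,.06,0,6)])
```

```text
t34.5 p [0.5499 0.0065 0.1976] yaw 0.13 tilt [-0.003 -0.   ] F [ 0.7 -0.2  0.1] w -0.001 g 0.0
t34.5 p [0.5477 0.002  0.1979] yaw 0.12 tilt [-0.0052 -0.004 ] F [-3.  -2.7 -1. ] w 0.000 g 0.0
3.73,0.42,2.28,-0,0,0
3.74,0.41,2.28,-0.1,0.1,0
3.72,0.41,2.29,-0,0,0.1
3.73,0.41,2.29,-0.1,0.1,-0
3.73,0.4,2.29,-0,-0,-0
3.72,0.4,2.3,-0.1,0,0
-- [0.5715 0.2255 0.06  ]
```

View pics/m.png

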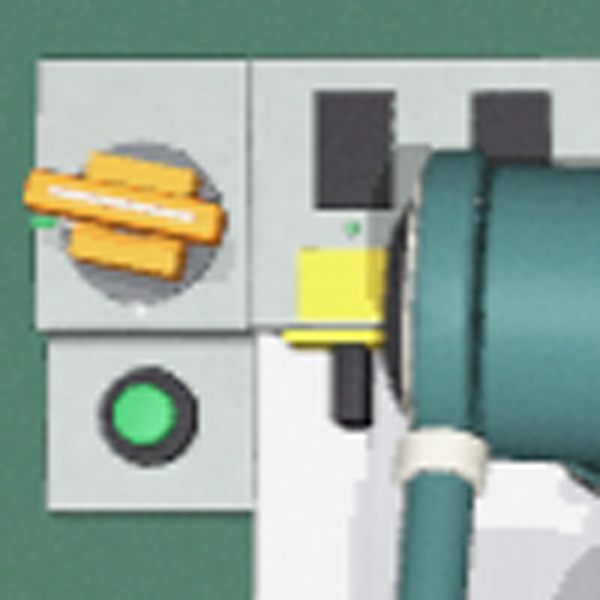

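>>> move_arm --series '[0,4.5,0.5,0.5,0,0,0,0,4.5,0.5,0.5,0,0,0,0,4.5,0.5,0.5,0,0,0,0,4.5,0.4,1,0,0,0,0,4.3,0.4,2,0,0,0]'

```text
time: 35.12
tool_pos: [0.5745, 0.2325, 0.1533]
tcp_rot: [-2.221, -2.222, 0.0]
wrist_force: [0.4, -0.6, -0.8]
width: -0.002
grip_force: 0.0
```

>>> move_arm --series '[0,0,0,3,0,0,0,0,0,0,3,0,0,0,0,0,0,2,0,0,0,0,0,0,0,0,0,0]'

```text
time: 35.62
tool_pos: [0.5724, 0.23, 0.0713]
tcp_rot: [-2.219, -2.22, 0.008]
wrist_force: [-0.2, 0.5, -0.6]
width: 0.001
grip_force: 0.0
```

>>> move_arm --series '[0,-0.5,-0.1,1,0,0,0,0,0,0,1,0,0,0,0,0,0,0.5,0,0,0,0,0,0,0,0,0,0]'

```text
time: 36.12
tool_pos: [0.5734, 0.2256, 0.0489]
tcp_rot: [-2.221, -2.222, 0.001]
wrist_force: [0.4, -0.1, -0.1]
width: 0.0
grip_force: 0.0
```

>>> move_arm --series '[0,0,0,0.4,0,0,0,0,0,0,0.4,0,0,0,0,0,0,0,0,0,0]'

```text
time: 36.5
tool_pos: [0.5738, 0.2259, 0.0413]
tcp_rot: [2.221, 2.222, 0.001]
wrist_force: [-0.0, 1.2, 1.4]
width: 0.002
grip_force: 0.9
```

>>> move_arm --series '[0,0,-0.1,0.3,0,0,0,0,0,0,0.3,0,0,0,0,0,0,0,0,0,0]'

```text
time: 36.88
tool_pos: [0.5738, 0.2259, 0.0362]
tcp_rot: [2.22, 2.221, 0.003]
wrist_force: [1.3, -1.4, 4.2]
width: -0.002
grip_force: 2.4
```

>>> move_arm --series '[0,0,0,0.3,0,0,0,0,0,0,0,0,0,0]'

```text
time: 37.12
tool_pos: [0.574, 0.226, 0.0358]
tcp_rot: [2.22, 2.221, 0.003]
wrist_force: [-4.5, -3.5, 20.9]
width: 0.003
grip_force: 10.1
```

>>> move_arm --series '[0,0,0,0,0,0,0,0,0,0,-2,0,0,0,0,0,0,-3,0,0,0,0,0,0,-4,0,0,0,0,-2,-1,-4,0,0,0]'

```text
time: 37.75
tool_pos: [0.5621, 0.2064, 0.1629]
tcp_rot: [-2.219, -2.223, 0.001]
wrist_force: [1.2, 0.7, 1.0]
width: 0.001
grip_force: 0.0
```

>>> move_arm --series '[0,-5,-2,-1,0,0,0,0,-5,-2,0,0,0,0,0,-5,-2,0,0,0,0,0,-5,-2,0,0,0,0,0,-5,-2,0,0,0,0]'

```text
time: 38.38
tool_pos: [0.4612, -0.0454, 0.1719]
tcp_rot: [-2.22, -2.222, 0.001]
wrist_force: [0.3, -0.9, 0.3]
width: -0.004
grip_force: 0.0
```

>>> move_arm --series '[0,-5,-1,0,0,0,0,0,-5,-1,0,0,0,0,0,0,0,0,0,0,0,0,0,0,0,0,0,0,0,0,0,0,0,0,0]'

```text
time: 39.0
tool_pos: [0.4428, -0.1431, 0.172]
tcp_rot: [-2.218, -2.223, -0.0]
wrist_force: [0.2, 0.1, -0.0]
width: -0.004
grip_force: 0.0
```

Run:
```python
from h import *
st()
T=read_camera('top').copy(); S=read_camera('side').copy()
P=lambda x:cv2.resize(x,(400,400),interpolation=cv2.INTER_CUBIC)
cv2.imwrite('pics/n.png',np.hstack([P(T[150:290,190:330]),P(S[130:260,230:360])])[:,:,::-1])
```

```text
t39.0 p [ 0.4428 -0.1431  0.172 ] yaw 0.12 tilt [-0.0006  0.0007] F [ 0.2  0.1 -0. ] w -0.004 g 0.0
```

View pics/n.png

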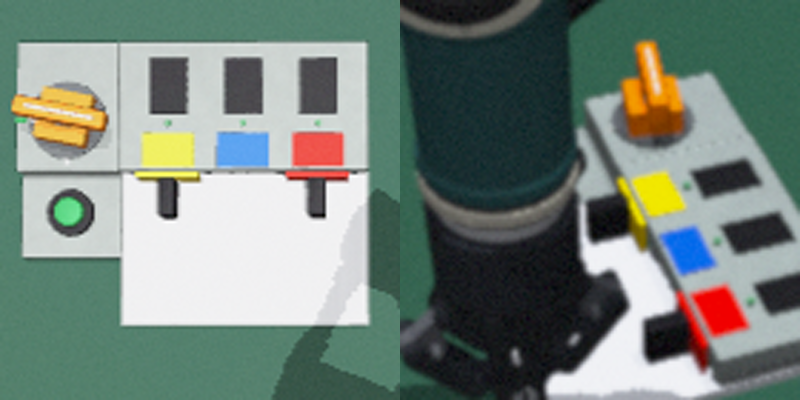

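```bash
python3 -c "
from workcell import *
print(finish_job())"
```

```text
the job is handed in; nothing more can be done
None
```

The job is handed in, but the judge returned no verdict: the red and yellow modules are home (no blue one was on the bench), the handle is seated and turned to its stop (judged by the torque rise, as the bar hides the spindle mark), and the button was pressed fully and let go.

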